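# Open the slide press and push the carrier to the unloading end

## Robot

A 6-joint arm with a two-finger parallel gripper is mounted at the origin on the work surface. World frame = base frame: x ahead of the robot, y to its left, z up, the work surface at z = 0. Lengths are in m, angles in rad, forces in N, time in s.
With the tool pointing down it reaches from about 0.275 to 0.75 m from the base axis. Payload 10.2 kg.
Tool frame: the origin (TCP) lies at the very end of the fingers, on their centre line; the grasp point (between the pads) lies 19 mm behind it (bot.tcp_to_grasp is the distance from the TCP to the grasp point, in m); x points along the fingers, z is the direction in which the jaws open and shut, and the axes are right-handed (so a half turn about x gives the same grasp; the last joint's range is limited). The gripper opens to 88 mm and grips with 3 to 60 N. Pads are 18 mm wide; open, the fingers measure 123 mm over their backs; the gripper's body (75 mm by 187 mm) begins 45 mm behind the grasp point.
Start: joints at [-1.497, 0.313, 1.498, -0, 1.331, -0.223], TCP at [0.154, -0.502, 0.204] pointing down, gripper open.
Joint ranges: [-2.94, 2.94], [-0.97, 2.17], [0.19, 2.56], [-1.23, 4.37], [0.02, 3.11], [-2.88, 2.88]. Speed limits (rad/s): [2.39, 2.39, 3.01, 3.14, 3.14, 3.14].

## Interface

Orientations are given as a unit quaternion [x, y, z, w].
In Python, from rig import bot, vision gives the robot as it stands.
- The arm moves only by the tool carry_out, never from a script. Its argument "plan" is a list of rows, each a list of 7 numbers: the shift along the world's x, y, z in cm, then the turn, a rotation vector about the world's x, y, z in rad, then the opening, from 0 (shut) to 1 (fully open). A call has 1 to 10 rows; each row is the pose to reach, as a shift and turn from the pose commanded when the call began; what a row does not reach only later rows make up. A row lasts 1/12 s, in which the tool goes at most 41.7 mm and 7.16 degrees, less where a joint would pass 70% of its speed; a pose out of reach is approached as far as the arm can. A call with a gripper value outside its range is refused whole. The fingers move at their own pace and stop on an object; "newtons" is the grip in N (left out, the last holds). Time passes only in rows, so rows that repeat a pose let the fingers close. It gives the time, the measured TCP pose, the force and the opening at its end, in the units of the state.
- bot.get_state(): the state, without advancing time (a new reading comes with each control period).
- vision.grab_frame(name): name is "scene" or "side" or "wrist"; returns a dict with "pixels" (480x640x3 uint8, red, green, blue), "K" (3x3 intrinsics, pixels), "k1" (the pictures are not rectified: a ray, as slopes to the right and down, at radius r is drawn at 1 + k1 r^2 times it, then the intrinsics apply), "xyz" and "orientation" of the camera in the world; the wrist camera has in their place "hand_eye" (4x4, takes a point from camera to tool coordinates, whose origin is the TCP and whose axes are the tool frame's). Camera axes: x right, y up, looking along -z (the intrinsics and any distortion apply to the point x, -y, -z); pixel columns grow to the right and rows downward; lengths in m; the calibration is good to about 2 mm. A picture is of the moment at which its call begins: read the wrist's pose just before it. There is no depth.
- bot.close_job(): hands the job in, once; it reports no verdict.
The state is a dict: "clock": time; "q": joint angles; "qvel": joint speeds; "effort": joint torques, N m; "tool_pos": TCP position; "eef_rot": TCP orientation; "contact_force": force on the tool from outside, world axes, zero at the start; "ft_torque": the same for the moment, N m; "finger_gap": finger opening in m.
Only numpy, scipy, OpenCV 4.12 (cv2) and the standard library are available. Lean on these libraries where they do the work, as an engineer would, in place of code of your own. Each camera call takes 0.05 s, during which the arm holds its last target.

## Task

Push the slide press's counterweighted arm gently up past its balance point, without flinging or pinching it, so that it stays raised on its own. Then, with a fingertip, push the black slide carrier along its track until it rests against the green stop: do not lift it, and leave everything else on the bench where it is.

Things in the scene. Friction and masses are not known exactly. Their poses are not given: they have to be found in the camera images.
- press: Slide press, bolted down crosswise to the robot (handle on the robot's right). Base plate 30 mm thick; origin on the table below the hinge. Its x points from handle to hinge (roughly robot's left), y along the carrier's track, z up. Plate spans x -180 to 80, y -160 to 160 mm. The track runs along y at x = -130 mm between two dark rails 10 mm high, 64 mm apart. Grey cheeks carry the hinge.
- hinge (a point): Centre of the press arm's hinge pin, 100 mm above the table; the pin runs along the press's y.
- press_arm (a joint): Angle of the counterweighted arm (rad): 0 = down, rubber pad over the carrier; grows as the handle swings up and over towards the hinge (press +x); 1.5 = raised on its stop. It balances at about 0.9: below that it falls shut, beyond it the steel drum weight carries it slowly (damped hinge) to the stop in a few seconds, where it stays. Raising takes about 2 N at the handle.
- handle (a point): Middle of the blue handle, a crossbar 18 mm thick, 110 mm long along press y. Arm down: 215 mm in front of the hinge pin (press -x), 60 mm above it, 160 mm above the table, free space beneath. The white arm, 22 mm wide, 12 mm thick, runs level from the hinge to 155 mm in front, then rises at 45 degrees to the crossbar; the pad hangs 36 mm below its level part, 130 mm from the pin.
- carrier_mid (a point): Centre of the loose black slide carrier, a solid block 60 (press x) x 84 (along the track) x 32 mm tall with two glass slides on top, about 300 g. It stands on the base plate (centre 46 mm above the table) between the rails, 2 mm play on each side, and slides along the track when pushed on its end face.
- green_stop: Fixed green end block at the unloading end of the track, 62 (press x) x 20 (along the track) x 24 mm tall; origin at the centre of its underside, on the base plate, 145 mm to one side of the arm's middle plane. It may stand at either end.
- grey_stop: Fixed grey end block of the same size and shape at the other end of the track; origin at the centre of its underside.
- dropper: Bystander: small amber dropper bottle with a black cap, 36 mm across, 70 mm tall, standing off one front corner of the press; origin at the centre of its underside.
- dish: Bystander: shallow clear glass dish, 90 mm across, 16 mm tall, off the other front corner of the press; origin at the centre of its underside.
- reagent: Bystander: amber reagent bottle with a blue cap, 70 mm across, 160 mm tall; origin at the centre of its underside.
- beaker: Bystander: clear glass beaker, 74 mm across, 95 mm tall; origin at the centre of its underside.
- slide_box: Bystander: flat blue slide box with a white lid, 85 x 175 x 35 mm; origin at the centre of its underside.
- jar: Bystander: clear jar with a white lid, 64 mm across, 80 mm tall; origin at the centre of its underside.
There are look-alikes about, which are no part of the job. What is shaped like the part that bears carrier_mid but orange is not meant.

How it is judged:
By the outcome, as a careful person would: the job done as asked, in the order asked, and still so for the second after the job is handed in, with the robot touching nothing.
It also fails if it takes over 54 s, if anything falls off the work surface, if the arm or the gripper's body presses on something with over 40 N, if the wrist force passes 120 N, or if a joint passes its speed limit or range.

## Working session

There is one attempt and no reset: what is moved stays moved. The work goes in short steps, Python scripts to look and compute and a tool call to move; the robot and the scene stay as the last step left them, time stands still between calls to the robot, and variables do not carry over. Pictures are saved under pics/ and viewed, and the job is handed in when it is done.

Besides the shell and the picture viewer there is one more tool, called after "Emit:" by a JSON object that holds its "name" and its "arguments", one argument or row to a line. carry_out: Moves the arm, as the interface text tells. Its arguments: {"type":"object","properties":{"plan":{"type":"array","items":{"type":"array","items":{"type":"number"}}},"newtons":{"type":"number"}},"required":["plan"]}

```bash
ls; mkdir -p pics
python3 - <<'E'
from rig import bot, vision
import cv2
for n in ["scene","side","wrist"]:
    f=vision.grab_frame(n); cv2.imwrite(f"pics/{n}0.png",f["pixels"][:,:,::-1])
    print(n,{k:v for k,v in f.items() if k!="pixels"})
print(bot.get_state())
E
```

```text
pics
scene {'K': array([[588.80879611,   0.        , 315.37884584],
       [  0.        , 588.80879611, 241.7585074 ],
       [  0.        ,   0.        ,   1.        ]]), 'k1': -0.011935060851708666, 'xyz': array([ 1.22535259, -0.67256324,  1.16914439]), 'orientation': array([0.33493915, 0.13556604, 0.34972436, 0.8643671 ])}
side {'K': array([[616.25441011,   0.        , 312.72115944],
       [  0.        , 616.25441011, 235.54109546],
       [  0.        ,   0.        ,   1.        ]]), 'k1': -0.17559423621630874, 'xyz': array([ 0.36710148, -1.16107695,  1.43108126]), 'orientation': array([ 0.35928889, -0.02995064, -0.06525204,  0.93046044])}
wrist {'K': array([[348.41567824,   0.        , 326.87364973],
       [  0.        , 348.41567824, 240.19302583],
       [  0.        ,   0.        ,   1.        ]]), 'k1': -0.041389444399870225, 'hand_eye': array([[ 1.32813421e-04,  2.91202199e-01, -9.56661519e-01,
        -1.81048375e-01],
       [-9.71069342e-04,  9.56661114e-01,  2.91201941e-01,
         7.48581181e-02],
       [ 9.99999520e-01,  8.90309146e-04,  4.09834962e-04,
         4.20316611e-04],
       [ 0.00000000e+00,  0.00000000e+00,  0.00000000e+00,
         1.00000000e+00]])}
{'clock': 0.15, 'q': array([-1.49741012e+00,  3.13319371e-01,  1.49819735e+00, -1.90440931e-05,
        1.33100206e+00, -2.23428326e-01]), 'qvel': array([-0.00066372, -0.00222742, -0.00388654, -0.00085514,  0.00206035,
       -0.00055017]), 'effort': array([ 1.11129706e-03, -4.02312362e+01, -2.52313238e+01,  6.94130547e-02,
        3.44590098e-02, -6.56167958e-05]), 'tool_pos': array([ 0.1535039 , -0.50185202,  0.20361818]), 'eef_rot': array([ 0.42081501,  0.56865484, -0.42032707,  0.56821787]), 'contact_force': array([-0.19322204,  0.90366135, -0.23608448]), 'ft_torque': array([ 0.05136039,  0.04768332, -0.01252458]), 'finger_gap': 0.0882267544687097}
```

View pics/scene0.png

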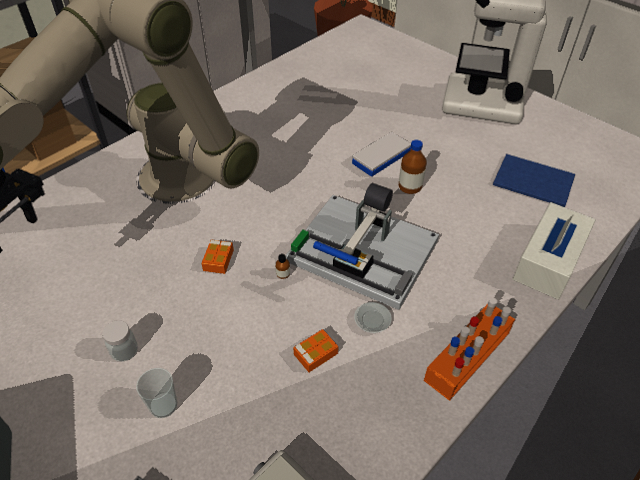

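View pics/side0.png

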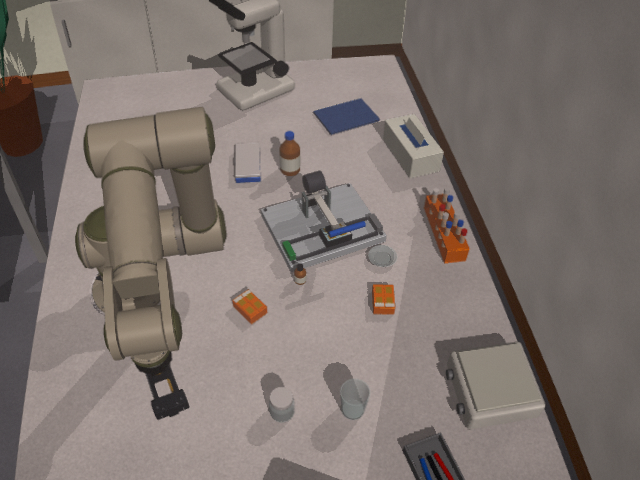

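View pics/wrist0.png

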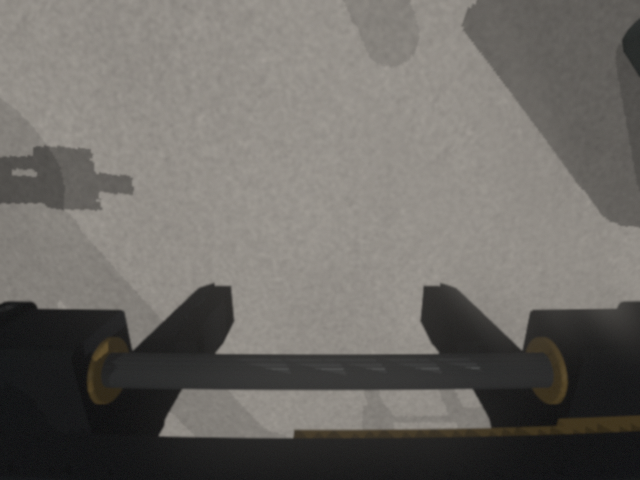

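```bash
cat > h.py <<'E'
import numpy as np, cv2, pickle
from scipy.spatial.transform import Rotation as R
def ray(f,u,v):
    K=f["K"]; d=np.array([(u-K[0,2])/K[0,0],(v-K[1,2])/K[1,1]]); s=d.copy()
    for _ in range(20): s=d/(1+f["k1"]*(s@s))
    c=np.array([s[0],-s[1],-1.0]); r=R.from_quat(f["orientation"]).apply(c)
    return np.array(f["xyz"]),r/np.linalg.norm(r)
def plane(f,u,v,z):
    o,r=ray(f,u,v); return o+r*(z-o[2])/r[2]
def tri(f,p,g,q):
    o1,r1=ray(f,*p);o2,r2=ray(g,*q)
    t=np.linalg.lstsq(np.c_[r1,-r2],o2-o1,rcond=None)[0]
    a=o1+t[0]*r1;b=o2+t[1]*r2
    return (a+b)/2,np.linalg.norm(a-b)
def proj(f,X):
    c=R.from_quat(f["orientation"]).inv().apply(np.atleast_2d(X)-f["xyz"])
    s=np.c_[c[:,0],-c[:,1]]/(-c[:,2:3]); s=s*(1+f["k1"]*(s**2).sum(1,keepdims=True))
    return s*f["K"][0,0]+f["K"][:2,2]
def wristpose(f,st):
    T=np.eye(4);T[:3,:3]=R.from_quat(st["eef_rot"]).as_matrix();T[:3,3]=st["tool_pos"]
    M=T@f["hand_eye"]; f["xyz"]=M[:3,3]; f["orientation"]=R.from_matrix(M[:3,:3]).as_quat(); return f
E
python3 - <<'E'
from rig import vision,bot
import cv2,pickle
s=vision.grab_frame("scene");d=vision.grab_frame("side")
pickle.dump((s,d),open("f0.pkl","wb"))
a=s["pixels"][175:325,265:455,::-1]; b=d["pixels"][160:290,240:410,::-1]
cv2.imwrite("pics/cs.png",cv2.resize(a,None,fx=4,fy=4,interpolation=2))
cv2.imwrite("pics/cd.png",cv2.resize(b,None,fx=4,fy=4,interpolation=2))
E
```

```text
(no output)
```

View pics/cs.png

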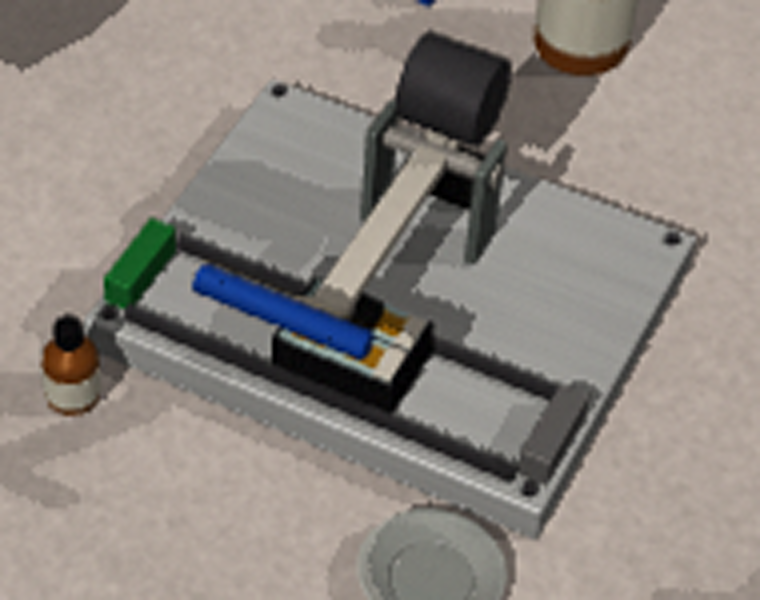

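View pics/cd.png

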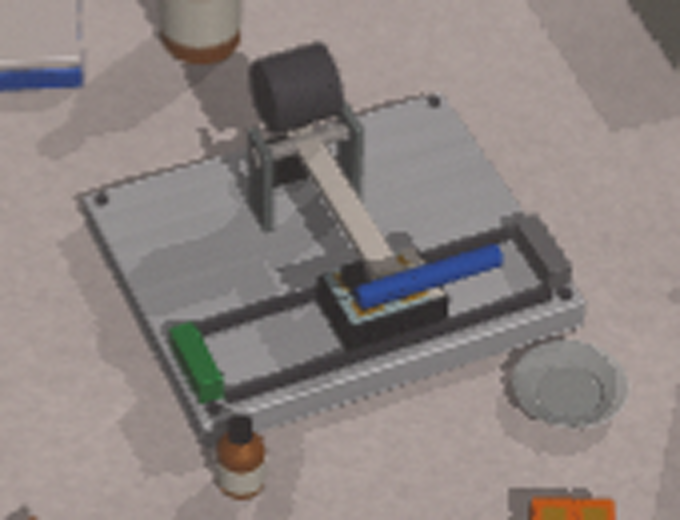

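Run:
```python
from h import *
s,d=pickle.load(open("f0.pkl","rb"))
def S(p): return (p[0]/4+265-.4,p[1]/4+175-.4)
def D(p): return (p[0]/4+240-.4,p[1]/4+160-.4)
P={}
for n,a,b in [("scr nh",(280,90),(100,200)),("scr fh",(672,240),(433,101)),("scr ff",(530,488),(565,293)),("scr nf",(108,313),(213,410)),("hand n",(205,278),(365,295)),("hand f",(362,340),(495,257)),("pin near",(392,137),(275,147)),("pin far",(480,165),(342,130)),
 ("carrier far-front-top",(393,383),(447,298)),("carrier near-front-top",(277,338),(350,322)),("dropper cap top",(68,322),(239,424))]:
    X,e=tri(s,S(a),d,D(b)); print(n,X.round(4),round(e,4), plane(s,*S(a),.03).round(3)[:2] if 'scr' in n else '')
for f,r in((s,(265,455,175,325)),(d,(240,410,160,290))):
    x0,x1,y0,y1=r
    h=cv2.cvtColor(f["pixels"],cv2.COLOR_RGB2HSV)[y0:y1,x0:x1]
    for nm,lo,hi in(("blue",(105,150,50),(125,255,255)),("green",(50,120,40),(80,255,255))):
        m=cv2.inRange(h,lo,hi);n,l,st,c=cv2.connectedComponentsWithStats(m)
        i=1+st[1:,4].argmax(); print(nm,c[i]+[x0,y0],st[i,4], cv2.minAreaRect(np.argwhere(l==i)[:,::-1].astype(np.float32)))
```

```text
scr nh [0.4247 0.2314 0.0301] 0.0036 [0.423 0.234]
scr fh [0.7094 0.3058 0.0321] 0.001 [0.708 0.308]
scr ff [0.771 0.079 0.033] 0.0024 [0.769 0.082]
scr nf [0.4876 0.0011 0.0314] 0.0031 [0.486 0.004]
hand n [ 0.5941 -0.0194  0.1633] 0.0025 
hand f [0.6913 0.006  0.1637] 0.0058 
pin near [0.5604 0.189  0.1091] 0.0007 
pin far [0.6154 0.2102 0.1034] 0.0043 
carrier far-front-top [0.673  0.0629 0.0613] 0.0055 
carrier near-front-top [0.5967 0.043  0.063 ] 0.0012 
dropper cap top [ 0.5009 -0.0454  0.0702] 0.0049 
blue [335.39117647 252.49705882] 340 ((70.23526000976562, 77.4197006225586), (46.43715286254883, 7.464008331298828), 22.067899703979492)
green [299.31606218 240.10362694] 193 ((34.5, 65.5), (9.29681396484375, 24.20680046081543), 37.87498474121094)
blue [347.39772727 228.31818182] 176 ((107.29188537597656, 68.44865417480469), (4.999460220336914, 35.7314338684082), 72.89727020263672)
green [288.83333333 248.22619048] 84 ((48.70000076293945, 88.4000015258789), (15.652474403381348, 5.366563320159912), 63.43495178222656)
```

Run:
```python
from h import *
from rig import bot
q=bot.get_state()["eef_rot"]; M=R.from_quat(q).as_matrix(); print(M.round(3))
yaw=np.deg2rad(105.1);ux=np.array([np.cos(yaw),np.sin(yaw),0]);uy=np.array([-np.sin(yaw),np.cos(yaw),0]);z=np.array([0,0,1.])
for th in (40,90):
  t=np.deg2rad(th); x=np.cos(t)*ux-np.sin(t)*z
  for s in(1,-1):
    zz=s*uy; T=np.c_[x,np.cross(zz,x),zz]
    r=R.from_matrix(T@M.T).as_rotvec(); print(th,s,r.round(3),np.rad2deg(np.linalg.norm(r)).round(1), T[:,1].round(2))
s,d=pickle.load(open("f0.pkl","rb"))
O=np.array([.5846,.2037,0])
G=lambda x,y,h:O+x*ux+y*uy+h*z
# check reprojection
for nm,X in [("green",G(-.13,.145,.042)),("grey",G(-.13,-.145,.042)),("handle",G(-.215,0,.16)),("carr",G(-.13,-.01,.062))]:
  print(nm,X.round(3),proj(s,X).round(1),proj(d,X).round(1))
print("dropper",plane(s,281,270,.03),"dish",plane(s,374,318,.01))
```

```text
[[-0.     0.956  0.292]
 [ 0.001  0.292 -0.956]
 [-1.     0.    -0.001]]
40 1 [ 0.468  0.847 -1.492] 101.9 [ 0.17 -0.62 -0.77]
40 -1 [ 0.839 -0.465  1.43 ] 98.7 [-0.17  0.62  0.77]
90 1 [-0.     0.    -1.604] 91.9 [ 0.26 -0.97 -0.  ]
90 -1 [-0.    -0.     1.538] 88.1 [-0.26  0.97  0.  ]
green [0.478 0.04  0.042] [[299.6 240.7]] [[288.  249.6]]
grey [0.758 0.116 0.042] [[402.8 283.2]] [[374.5 222.3]]
handle [ 0.641 -0.004  0.16 ] [[335.  252.5]] [[346.  228.1]]
carr [0.628 0.081 0.062] [[353.5 257.5]] [[335.4 230.3]]
dropper [ 0.50754869 -0.05494486  0.03      ] dish [0.76162441 0.00745554 0.01      ]
```

Emit:
{"name": "carry_out", "arguments": {
  "plan": [
    [35, 12, 15, 0, 0, 0.9, 0],
    [35, 12, 15, 0, 0, 0.9, 0],
    [35, 12, 15, 0, 0, 0.9, 0],
    [35, 12, 15, 0, 0, 0.9, 0],
    [35, 12, 15, 0, 0, 0.9, 0],
    [35, 12, 15, 0, 0, 0.9, 0],
    [35, 12, 15, 0, 0, 0.9, 0],
    [35, 12, 15, 0, 0, 0.9, 0],
    [35, 12, 15, 0, 0, 0.9, 0],
    [35, 12, 15, 0, 0, 0.9, 0]
  ],
  "newtons": 20
}}

```text
clock: 1.08
tool_pos: [0.5065, -0.38, 0.3552]
eef_rot: [0.13, 0.694, -0.131, 0.695]
contact_force: [0.0, -1.0, -0.2]
finger_gap: 0.0236
```

```bash
cat >> h.py <<'E'
yaw=np.deg2rad(105.1);ux=np.array([np.cos(yaw),np.sin(yaw),0]);uy=np.array([-np.sin(yaw),np.cos(yaw),0]);ez=np.array([0,0,1.])
O=np.array([.5846,.2037,0])
G=lambda x,y,h:O+x*ux+y*uy+h*ez
def Rt(th):
    t=np.deg2rad(th); x=np.cos(t)*ux-np.sin(t)*ez; return np.c_[x,np.cross(-uy,x),-uy]
def delta(st,pos,th):
    M=R.from_quat(st["eef_rot"]).as_matrix()
    return ((pos-st["tool_pos"])*100).round(2), R.from_matrix(Rt(th)@M.T).as_rotvec().round(3)
E
python3 - <<'E'
from h import *
from rig import bot
st=bot.get_state(); print(st["q"].round(3))
print(delta(st,G(-.342,0,.25),35))
E
```

```text
[-8.290e-01  5.440e-01  7.750e-01  1.000e-03  1.821e+00 -4.570e-01]
(array([ 16.72,  25.36, -10.52]), array([ 0.974, -0.051,  0.585]))
```

Emit:
{"name": "carry_out", "arguments": {
  "plan": [
    [16.7, 25.4, -10.5, 0.974, -0.051, 0.585, 0],
    [16.7, 25.4, -10.5, 0.974, -0.051, 0.585, 0],
    [16.7, 25.4, -10.5, 0.974, -0.051, 0.585, 0],
    [16.7, 25.4, -10.5, 0.974, -0.051, 0.585, 0],
    [16.7, 25.4, -10.5, 0.974, -0.051, 0.585, 0],
    [16.7, 25.4, -10.5, 0.974, -0.051, 0.585, 0],
    [16.7, 25.4, -10.5, 0.974, -0.051, 0.585, 0],
    [16.7, 25.4, -10.5, 0.974, -0.051, 0.585, 0],
    [16.7, 25.4, -10.5, 0.974, -0.051, 0.585, 0],
    [16.7, 25.4, -10.5, 0.974, -0.051, 0.585, 0]
  ]
}}

```text
clock: 1.92
tool_pos: [0.6704, -0.1276, 0.2398]
eef_rot: [0.248, 0.668, 0.409, 0.571]
contact_force: [1.1, -0.9, -3.0]
finger_gap: 0.0006
```

Run:
```python
from h import *
from rig import bot,vision
st=bot.get_state(); print(st["q"].round(3),st["tool_pos"],st["finger_gap"])
print(R.from_quat(st["eef_rot"]).as_matrix().round(3)); print(Rt(35).round(3))
print(delta(st,G(-.342,0,.197),35))
for n in["scene","wrist"]:cv2.imwrite(f"pics/{n}1.png",vision.grab_frame(n)["pixels"][:,:,::-1])
```

```text
[-0.591  1.196  0.187  0.893  2.382 -0.377] [ 0.6704167  -0.12758053  0.23983982] 0.0006422898408515934
[[-0.226 -0.136  0.965]
 [ 0.797  0.543  0.263]
 [-0.56   0.828 -0.014]]
[[-0.213 -0.149  0.965]
 [ 0.791  0.554  0.261]
 [-0.574  0.819 -0.   ]]
(array([ 0.33,  0.11, -4.28]), array([-0.012, -0.018, -0.003]))
```

View pics/scene1.png

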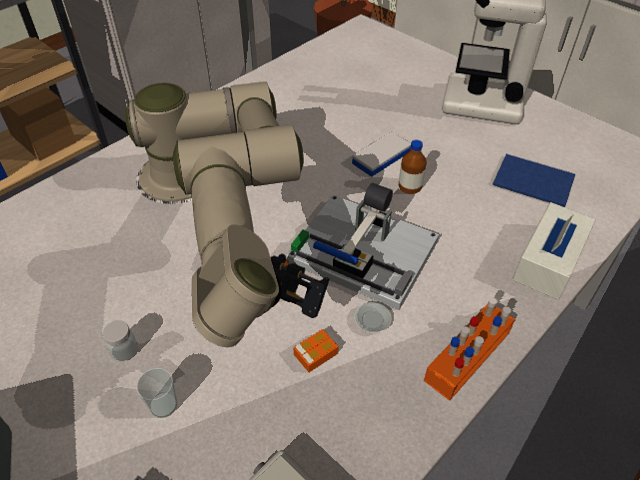

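View pics/wrist1.png

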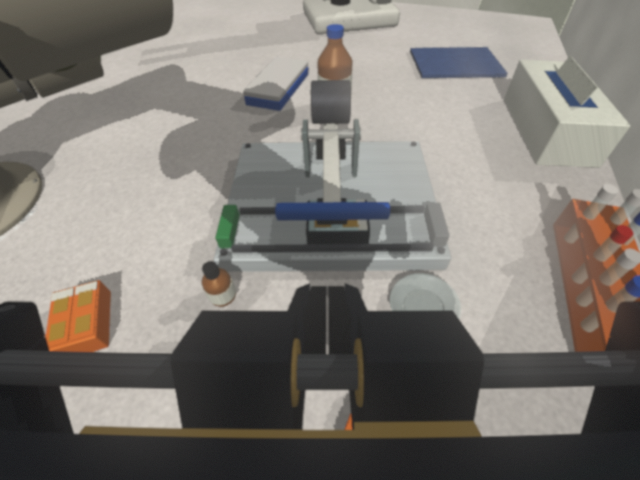

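```bash
cat >> h.py <<'E'
def Rt2(th,tw): return Rt(th)@R.from_euler('y',tw,degrees=True).as_matrix()
def tgt(phi,th,tw,gap=0,back=0,dy=0,ax=.025):
    a=np.arctan2(.06,.215)+phi; r=np.hypot(.06,.215)
    M=Rt2(th,tw); H=G(-r*np.cos(a),dy,.1+r*np.sin(a))
    return H-(.018+gap)*M[:,1]+(ax-back)*M[:,0],M
def dl(st,pos,M):
    C=R.from_quat(st["eef_rot"]).as_matrix()
    return ((pos-st["tool_pos"])*100).round(2).tolist(), R.from_matrix(M@C.T).as_rotvec().round(3).tolist()
E
python3 - <<'E'
from h import *
from rig import bot,vision
st=bot.get_state(); print(st["q"].round(3))
for tw in(0,-15,15):
  p,M=tgt(0,50,tw,.025,.10); print(tw,p.round(3),M[:,0].round(2),dl(st,p,M))
E
```

```text
[-0.593  1.182  0.188  0.885  2.376 -0.38 ]
0 [ 0.662 -0.082  0.19 ] [-0.17  0.62 -0.77] ([-0.91, 4.68, -5.68], [-0.251, -0.074, 0.004])
-15 [ 0.643 -0.086  0.188] [ 0.09  0.67 -0.74] ([-2.82, 4.33, -5.87], [-0.205, -0.245, -0.189])
15 [ 0.68  -0.076  0.188] [-0.41  0.53 -0.74] ([0.92, 5.34, -5.87], [-0.295, 0.098, 0.198])
```

Emit:
{"name": "carry_out", "arguments": {
  "plan": [
    [-2.8, 4.3, -5.8, -0.205, -0.245, -0.189, 0],
    [-2.8, 4.3, -5.8, -0.205, -0.245, -0.189, 0],
    [-2.8, 4.3, -5.8, -0.205, -0.245, -0.189, 0],
    [-2.8, 4.3, -5.8, -0.205, -0.245, -0.189, 0],
    [-2.8, 4.3, -5.8, -0.205, -0.245, -0.189, 0],
    [-2.8, 4.3, -5.8, -0.205, -0.245, -0.189, 0]
  ]
}}

```text
clock: 2.52
tool_pos: [0.6376, -0.0831, 0.1922]
eef_rot: [0.189, 0.603, 0.303, 0.713]
contact_force: [-0.1, -0.6, 0.3]
finger_gap: 0.0002
```

Run:
```python
from h import *
from rig import bot,vision
st=bot.get_state(); print(st["q"].round(3),st["tool_pos"],st["contact_force"])
p,M=tgt(0,50,-15,.025,.10); print(p,dl(st,p,M))
p,M=tgt(0,50,-15,.020,0); print(p,dl(st,p,M))
f=vision.grab_frame("wrist");cv2.imwrite("pics/w2.png",f["pixels"][:,:,::-1])
f=wristpose(f,st);print(proj(f,[G(-.215,.055,.16),G(-.215,-.055,.16),p]).round(1))
```

```text
[-0.59   0.7    1.116  0.646  1.674 -0.809] [ 0.63756171 -0.08310378  0.19220082] [-0.13145806 -0.57126642  0.27072757]
[ 0.64257902 -0.08569453  0.18785579] ([0.5, -0.26, -0.43], [0.009, 0.004, -0.002])
[ 0.65039516 -0.01530944  0.11707552] ([1.28, 6.78, -7.51], [0.009, 0.004, -0.002])
[[257.1 189.6]
 [400.2 184.4]
 [331.6 227.4]]
```

View pics/w2.png

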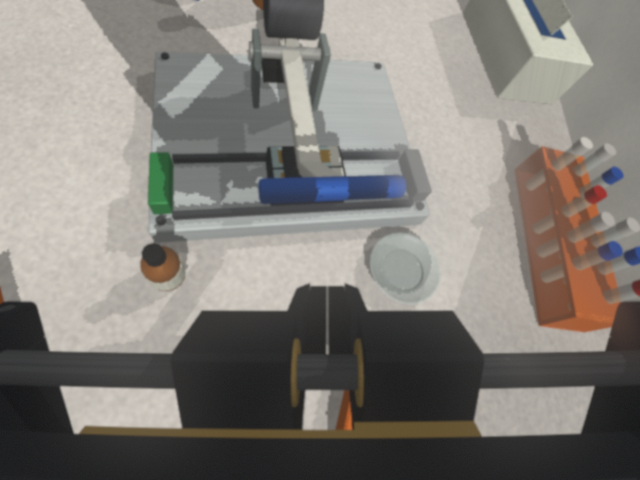

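Emit:
{"name": "carry_out", "arguments": {
  "plan": [
    [0.3, 1.3, -2.2, 0.009, 0.004, -0.002, 0],
    [0.6, 3.1, -4.2, 0.009, 0.004, -0.002, 0],
    [0.9, 5.0, -5.9, 0.009, 0.004, -0.002, 0],
    [1.3, 6.8, -7.5, 0.009, 0.004, -0.002, 0],
    [1.3, 6.8, -7.5, 0.009, 0.004, -0.002, 0],
    [1.3, 6.8, -7.5, 0.009, 0.004, -0.002, 0]
  ]
}}

```text
clock: 3.07
tool_pos: [0.6561, -0.0179, 0.1185]
eef_rot: [0.194, 0.602, 0.307, 0.712]
contact_force: [0.7, 0.2, -0.1]
finger_gap: 0.0004
```

Run:
```python
from h import *
from rig import bot,vision
st=bot.get_state(); print(st["q"].round(3),st["tool_pos"],st["contact_force"])
for i in range(1):
  for phi,th in((-.02,50),(.05,50.5),(.12,51),(.2,52),(.28,53),(.36,54),(.44,55),(.52,56)):
    p,M=tgt(phi,th,-15); print(phi,dl(st,p,M))
f=vision.grab_frame("wrist");cv2.imwrite("pics/w3.png",f["pixels"][:,:,::-1])
f=vision.grab_frame("side");cv2.imwrite("pics/s3.png",cv2.resize(f["pixels"][140:300,220:430,::-1],None,fx=3.5,fy=3.5))
```

```text
[-0.493  0.764  1.209  0.686  1.503 -0.833] [ 0.6560641  -0.01789863  0.11847213] [ 0.68067035  0.19956749 -0.06551366]
-0.02 ([-0.94, 1.63, 0.71], [-0.004, 0.002, -0.003])
0.05 ([-1.04, 2.03, 2.21], [-0.012, -0.0, -0.003])
0.12 ([-1.18, 2.53, 3.67], [-0.021, -0.002, -0.003])
0.2 ([-1.36, 3.2, 5.29], [-0.038, -0.007, -0.003])
0.28 ([-1.58, 4.0, 6.85], [-0.054, -0.011, -0.003])
0.36 ([-1.82, 4.91, 8.33], [-0.071, -0.016, -0.003])
0.44 ([-2.1, 5.93, 9.73], [-0.088, -0.021, -0.003])
0.52 ([-2.4, 7.06, 11.03], [-0.105, -0.025, -0.003])
```

View pics/w3.png

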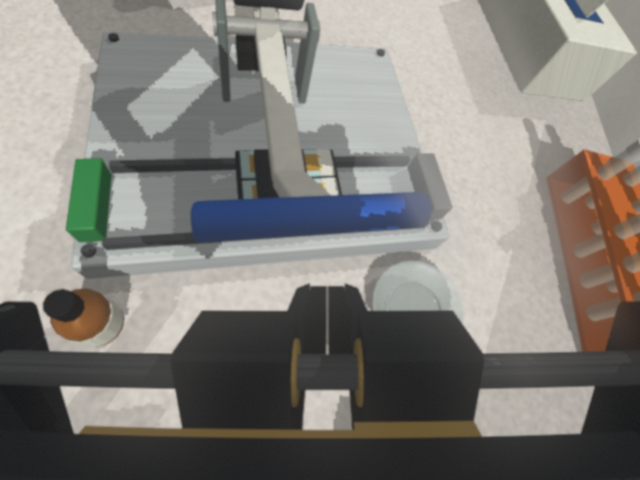

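View pics/s3.png

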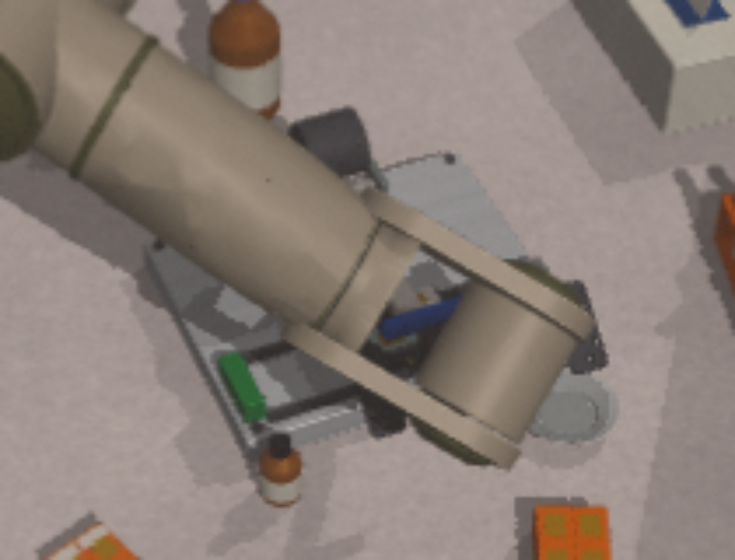

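```bash
cat > rows.py <<'E'
from h import *
from rig import bot
import sys
def rows(p0,dp,n=10,th0=50,k=15,tw=-15,ax=.025):
    st=bot.get_state(); print(st["q"].round(2),st["tool_pos"].round(4),st["contact_force"].round(1),st["clock"])
    for i in range(1,n+1):
        phi=p0+dp*i; p,M=tgt(phi,th0+k*max(phi,0),tw,ax=ax); a,b=dl(st,p,M); print([round(x,1) for x in a]+[round(x,2) for x in b]+[0], round(phi,3))
if __name__=="__main__": rows(float(sys.argv[1]),float(sys.argv[2]))
E
python3 rows.py -.06 .025
```

```text
[-0.49  0.76  1.21  0.69  1.5  -0.83] [ 0.6564 -0.0189  0.1187] [0.5 0.  0.6] 3.1667
[-0.9, 1.6, 0.4, -0.0, 0.0, -0.0, 0] -0.035
[-1.0, 1.8, 0.9, -0.0, 0.0, -0.0, 0] -0.01
[-1.0, 1.9, 1.4, -0.01, 0.0, -0.0, 0] 0.015
[-1.1, 2.1, 2.0, -0.01, 0.0, -0.0, 0] 0.04
[-1.1, 2.2, 2.5, -0.02, -0.0, -0.0, 0] 0.065
[-1.1, 2.4, 3.0, -0.03, -0.0, -0.0, 0] 0.09
[-1.2, 2.5, 3.5, -0.03, -0.01, -0.0, 0] 0.115
[-1.2, 2.7, 4.1, -0.04, -0.01, -0.0, 0] 0.14
[-1.3, 3.0, 4.6, -0.05, -0.01, -0.0, 0] 0.165
[-1.4, 3.2, 5.1, -0.05, -0.01, -0.0, 0] 0.19
```

Emit:
{"name": "carry_out", "arguments": {
  "plan": [
    [-0.4, 0.6, 0.1, 0, 0, 0, 0],
    [-0.7, 1.2, 0.3, 0, 0, 0, 0],
    [-0.9, 1.7, 0.6, 0, 0, 0, 0],
    [-1.0, 1.8, 1.0, 0, 0, 0, 0],
    [-1.0, 1.9, 1.4, -0.01, 0, 0, 0],
    [-1.1, 2.1, 1.9, -0.01, 0, 0, 0],
    [-1.1, 2.2, 2.4, -0.02, 0, 0, 0],
    [-1.1, 2.4, 3.0, -0.03, 0, 0, 0],
    [-1.2, 2.5, 3.5, -0.03, 0, 0, 0]
  ]
}}

```text
clock: 3.92
tool_pos: [0.6437, 0.0082, 0.1521]
eef_rot: [0.185, 0.607, 0.298, 0.713]
contact_force: [-0.6, -1.1, -1.0]
finger_gap: 0.0005
```

```bash
python3 rows.py .10 .03
python3 - <<'E'
from h import *
from rig import bot,vision
f=vision.grab_frame("wrist");cv2.imwrite("pics/w4.png",f["pixels"][:,:,::-1])
E
```

```text
[-0.46  0.68  1.26  0.67  1.5  -0.78] [0.6437 0.0082 0.1521] [-0.6 -1.1 -1. ] 3.9167
[0.1, -0.1, 0.5, -0.01, -0.01, -0.0, 0] 0.13
[-0.0, 0.2, 1.1, -0.02, -0.01, -0.0, 0] 0.16
[-0.1, 0.5, 1.7, -0.03, -0.01, -0.0, 0] 0.19
[-0.2, 0.7, 2.3, -0.03, -0.02, -0.0, 0] 0.22
[-0.2, 1.0, 2.9, -0.04, -0.02, -0.0, 0] 0.25
[-0.3, 1.3, 3.5, -0.05, -0.02, -0.0, 0] 0.28
[-0.4, 1.6, 4.0, -0.06, -0.02, -0.0, 0] 0.31
[-0.5, 2.0, 4.6, -0.06, -0.02, -0.0, 0] 0.34
[-0.6, 2.4, 5.2, -0.07, -0.03, -0.0, 0] 0.37
[-0.7, 2.7, 5.7, -0.08, -0.03, -0.0, 0] 0.4
```

View pics/w4.png

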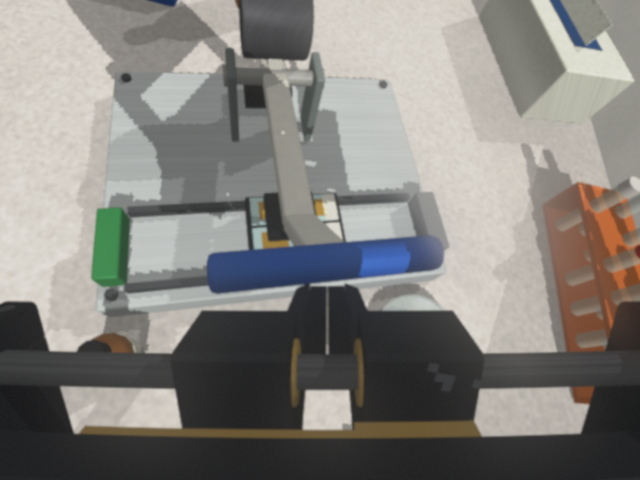

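Emit:
{"name": "carry_out", "arguments": {
  "plan": [
    [0, 0.2, 0.4, -0.01, -0.01, 0, 0],
    [0, 0.5, 0.9, -0.02, -0.01, 0, 0],
    [-0.1, 0.8, 1.4, -0.03, -0.01, 0, 0],
    [-0.2, 1.0, 1.9, -0.03, -0.02, 0, 0],
    [-0.2, 1.3, 2.5, -0.04, -0.02, 0, 0],
    [-0.3, 1.6, 3.1, -0.05, -0.02, 0, 0],
    [-0.4, 1.9, 3.6, -0.06, -0.02, 0, 0],
    [-0.5, 2.3, 4.2, -0.06, -0.02, 0, 0],
    [-0.6, 2.7, 4.8, -0.07, -0.03, 0, 0],
    [-0.7, 3.0, 5.3, -0.08, -0.03, 0, 0]
  ]
}}

```text
clock: 4.8
tool_pos: [0.6372, 0.0363, 0.2057]
eef_rot: [0.151, 0.606, 0.275, 0.731]
contact_force: [-0.7, -10.1, 6.2]
finger_gap: 0.0003
```

```bash
sed -i 's/ax=.025):$/ax=.03):/' rows.py; python3 rows.py .40 .03
python3 - <<'E'
from h import *
from rig import bot,vision
f=vision.grab_frame("wrist");cv2.imwrite("pics/w5.png",f["pixels"][:,:,::-1])
f=vision.grab_frame("scene");cv2.imwrite("pics/s5.png",cv2.resize(f["pixels"][140:340,240:460,::-1],None,fx=3,fy=3))
E
```

```text
[-0.4   0.56  1.27  0.63  1.48 -0.7 ] [0.6372 0.0363 0.2057] [ -0.7 -10.1   6.2] 4.8
[-0.1, 0.6, 0.4, -0.0, 0.0, 0.0, 0] 0.43
[-0.2, 1.0, 0.9, -0.01, 0.0, 0.0, 0] 0.46
[-0.3, 1.4, 1.4, -0.02, -0.0, 0.0, 0] 0.49
[-0.4, 1.8, 1.9, -0.03, -0.0, 0.0, 0] 0.52
[-0.6, 2.3, 2.4, -0.03, -0.01, 0.0, 0] 0.55
[-0.7, 2.7, 2.8, -0.04, -0.01, 0.0, 0] 0.58
[-0.8, 3.2, 3.2, -0.05, -0.01, 0.0, 0] 0.61
[-0.9, 3.7, 3.7, -0.06, -0.01, 0.0, 0] 0.64
[-1.1, 4.2, 4.1, -0.06, -0.01, 0.0, 0] 0.67
[-1.2, 4.7, 4.5, -0.07, -0.02, 0.0, 0] 0.7
```

View pics/w5.png

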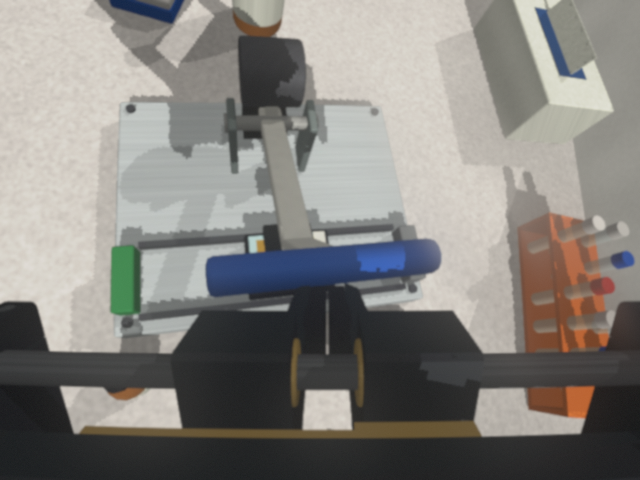

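View pics/s5.png

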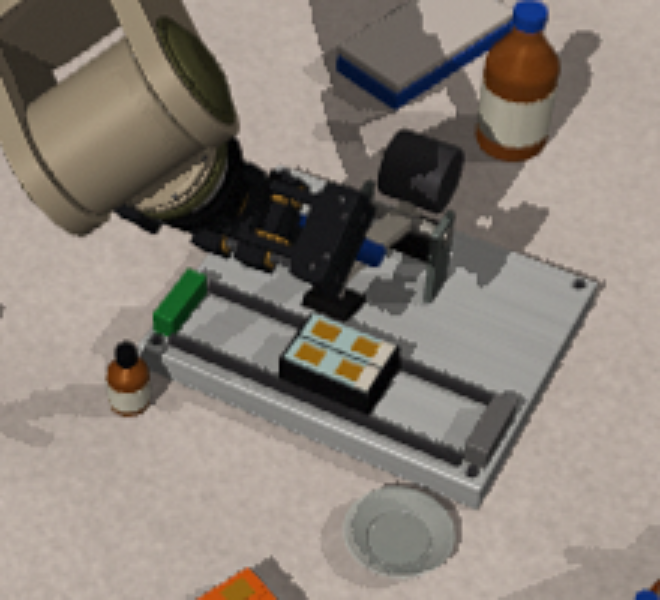

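```bash
cat > phi.py <<'E'
from h import *
from rig import bot,vision
from scipy.optimize import minimize_scalar
def hp(phi,y):
    a=np.arctan2(.06,.215)+phi;r=np.hypot(.06,.215);return G(-r*np.cos(a),y,.1+r*np.sin(a))
def phi(name="wrist"):
    st=bot.get_state();f=vision.grab_frame(name)
    if name=="wrist": f=wristpose(f,st)
    h=cv2.cvtColor(f["pixels"],cv2.COLOR_RGB2HSV)
    m=cv2.inRange(h,(105,150,40),(125,255,255));n,l,s,c=cv2.connectedComponentsWithStats(m)
    if name=="wrist": m[300:]=0
    cand=[]
    for i in range(1,n):
        if s[i,4]<60: continue
        r=minimize_scalar(lambda p:np.linalg.norm(proj(f,hp(p,0))[0]-c[i]),bounds=(-.1,1.7),method="bounded")
        cand.append((round(r.x,3),round(r.fun,1),s[i,4],c[i].round()))
    return sorted(cand,key=lambda t:t[1])[:2],f,st
if __name__=="__main__":
    import sys
    for n in sys.argv[1:]: print(n,phi(n)[0])
E
python3 phi.py wrist; python3 -c "
from rows import *
rows(.40,.03,10,50,22,-15,.012)"
```

```text
wrist [(np.float64(0.368), np.float64(36.7), np.int32(1342), array([289., 269.])), (np.float64(0.417), np.float64(52.2), np.int32(951), array([380., 260.]))]
[-0.4   0.56  1.27  0.63  1.48 -0.7 ] [0.6374 0.0369 0.206 ] [  0.4 -10.3   7.2] 4.95
[-0.3, -0.6, 1.9, -0.06, -0.01, -0.0, 0] 0.43
[-0.4, -0.2, 2.4, -0.07, -0.01, -0.0, 0] 0.46
[-0.5, 0.2, 2.9, -0.08, -0.02, -0.0, 0] 0.49
[-0.6, 0.6, 3.4, -0.09, -0.02, -0.0, 0] 0.52
[-0.8, 1.1, 3.9, -0.1, -0.02, -0.0, 0] 0.55
[-0.9, 1.5, 4.3, -0.11, -0.03, -0.0, 0] 0.58
[-1.0, 2.0, 4.8, -0.12, -0.03, -0.0, 0] 0.61
[-1.1, 2.5, 5.2, -0.13, -0.03, -0.0, 0] 0.64
[-1.3, 3.0, 5.6, -0.14, -0.03, -0.0, 0] 0.67
[-1.4, 3.5, 6.0, -0.15, -0.04, -0.0, 0] 0.7
```

Emit:
{"name": "carry_out", "arguments": {
  "plan": [
    [-0.1, -0.4, 0.6, -0.02, 0, 0, 0],
    [-0.2, -0.7, 1.2, -0.04, -0.01, 0, 0],
    [-0.3, -0.7, 1.7, -0.05, -0.01, 0, 0],
    [-0.3, -0.5, 2.1, -0.06, -0.01, 0, 0]
  ]
}}

```text
clock: 5.28
tool_pos: [0.6334, 0.0331, 0.226]
eef_rot: [0.129, 0.612, 0.259, 0.736]
contact_force: [0.1, -0.2, 0.1]
finger_gap: 0.0005
```

```bash
python3 phi.py wrist; python3 -c "
from rows import *
rows(.43,.03,10,50,22,-15,.012)
f=__import__('rig').vision.grab_frame('wrist');cv2.imwrite('pics/w6.png',f['pixels'][:,:,::-1])"
```

```text
wrist [(np.float64(0.947), np.float64(170.2), np.int32(313), array([164.,   4.])), (np.float64(0.288), np.float64(278.7), np.int32(86), array([597., 345.]))]
[-0.39  0.52  1.25  0.58  1.49 -0.66] [0.6337 0.0338 0.2269] [0.3 1.  0.9] 5.3333
[-0.0, 0.1, 0.3, -0.01, -0.01, -0.0, 0] 0.46
[-0.1, 0.5, 0.8, -0.02, -0.01, -0.0, 0] 0.49
[-0.3, 0.9, 1.3, -0.03, -0.01, -0.0, 0] 0.52
[-0.4, 1.4, 1.8, -0.04, -0.01, -0.0, 0] 0.55
[-0.5, 1.9, 2.3, -0.05, -0.02, -0.0, 0] 0.58
[-0.6, 2.3, 2.7, -0.06, -0.02, -0.0, 0] 0.61
[-0.8, 2.8, 3.1, -0.07, -0.02, -0.0, 0] 0.64
[-0.9, 3.3, 3.5, -0.09, -0.03, -0.0, 0] 0.67
[-1.0, 3.8, 4.0, -0.1, -0.03, -0.0, 0] 0.7
[-1.2, 4.3, 4.3, -0.11, -0.03, -0.0, 0] 0.73
```

View pics/w6.png

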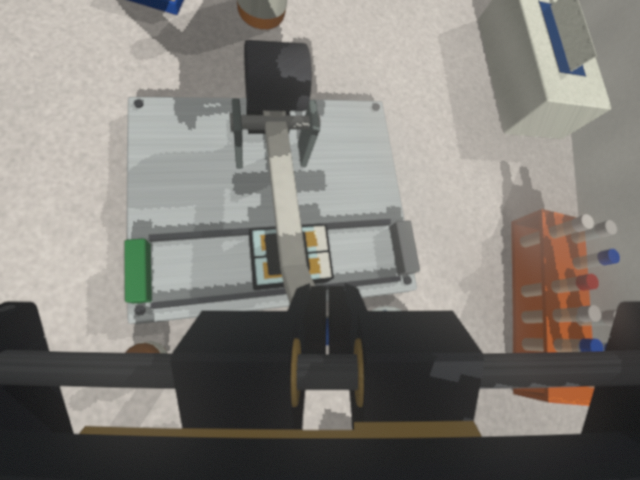

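Run:
```python
from phi import *
for tp,q in(([0.6372,0.0363,0.2057],[.151,.606,.275,.731]),([0.6334,.0331,.226],[.129,.612,.259,.736])):
  M=R.from_quat(q).as_matrix()
  for p in(.3,.35,.4,.45): print(p,(M.T@(hp(p,0)-np.array(tp))).round(4), (M.T@(G(-.13*np.cos(p)-.036*np.sin(p),0,.1+.13*np.sin(p)-.036*np.cos(p))-np.array(tp))).round(4))
s,f,st=phi("scene"); print(s); cv2.imwrite("pics/s7.png",cv2.resize(f["pixels"][140:340,240:460,::-1],None,fx=3,fy=3))
s,f,st=phi("side"); print(s); cv2.imwrite("pics/d7.png",cv2.resize(f["pixels"][140:300,220:430,::-1],None,fx=3.5,fy=3.5))
```

```text
0.3 [-0.0207 -0.0019 -0.0018] [ 0.1014 -0.0226 -0.0351]
0.35 [-0.0247  0.0085 -0.0007] [ 0.0962 -0.0186 -0.0337]
0.4 [-0.0283  0.019   0.0003] [ 0.0912 -0.0143 -0.0323]
0.45 [-0.0313  0.0297  0.0012] [ 0.0864 -0.0097 -0.031 ]
0.3 [-0.0014 -0.0114 -0.0024] [ 0.1219 -0.0251 -0.0346]
0.35 [-0.006  -0.0014 -0.0012] [ 0.1165 -0.0214 -0.0332]
0.4 [-0.0102  0.009  -0.0001] [ 0.1113 -0.0174 -0.0319]
0.45 [-0.0138  0.0195  0.0008] [ 0.1062 -0.0131 -0.0305]
[(np.float64(0.04), np.float64(0.3), np.int32(361), array([336., 249.])), (np.float64(1.197), np.float64(15.9), np.int32(360), array([389., 159.]))]
[(np.float64(-0.008), np.float64(1.0), np.int32(192), array([347., 228.])), (np.float64(-0.1), np.float64(247.4), np.int32(101), array([425., 469.]))]
```

View pics/s7.png

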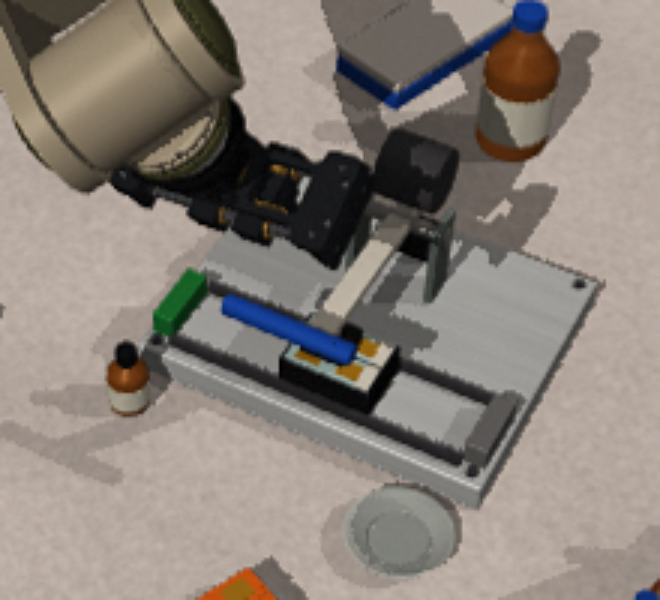

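View pics/d7.png

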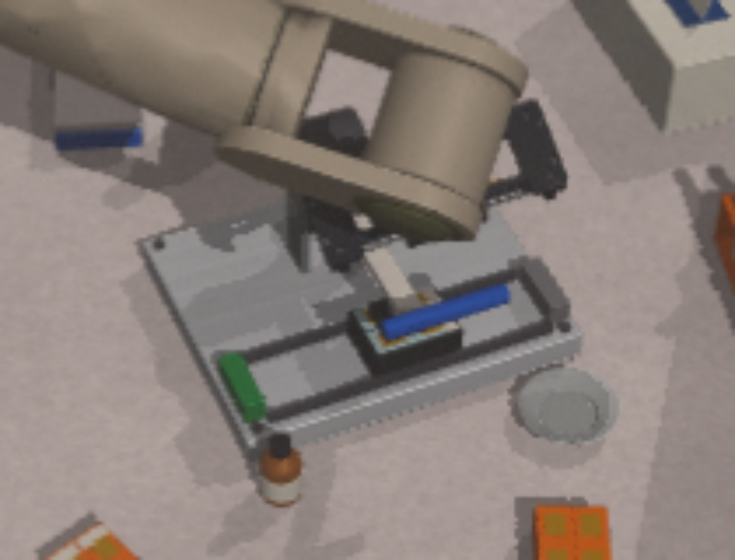

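Run:
```python
from h import *
from rig import bot
st=bot.get_state(); print(st["q"].round(2),st["tool_pos"].round(4),st["contact_force"].round(1),st["clock"])
p,M=tgt(0,50,-15,.025,.13,-.036,.03);print(p,dl(st,p,M))
p,M=tgt(0,50,-15,.022,0,-.036,.03);print(p,dl(st,p,M))
```

```text
[-0.39  0.53  1.25  0.58  1.49 -0.66] [0.6334 0.0333 0.2249] [0.2 0.  0.7] 5.4833
[ 0.67513255 -0.09298815  0.20635434] ([4.17, -12.63, -1.86], [0.162, 0.038, -0.002])
[ 0.68599199 -0.00407612  0.11209023] ([5.26, -3.74, -11.28], [0.162, 0.038, -0.002])
```

Emit:
{"name": "carry_out", "arguments": {
  "plan": [
    [0.2, -2.0, 2.5, 0, 0, 0, 0],
    [0.4, -5.0, 4.5, 0.03, 0, 0, 0],
    [1.5, -8.5, 4.5, 0.08, 0.02, 0, 0],
    [3.0, -11.5, 2.0, 0.13, 0.03, 0, 0],
    [4.2, -12.6, -1.9, 0.16, 0.04, 0, 0],
    [4.2, -12.6, -1.9, 0.16, 0.04, 0, 0],
    [4.2, -12.6, -1.9, 0.16, 0.04, 0, 0],
    [4.2, -12.6, -1.9, 0.16, 0.04, 0, 0]
  ]
}}

```text
clock: 6.15
tool_pos: [0.6757, -0.0923, 0.2078]
eef_rot: [0.192, 0.603, 0.305, 0.712]
contact_force: [0.6, -0.2, 0.7]
finger_gap: 0.0004
```

```bash
python3 - <<'E'
from h import *
from rig import bot
st=bot.get_state(); print(st["q"].round(2),st["tool_pos"].round(4),st["contact_force"].round(1),st["clock"])
p,M=tgt(0,50,-15,.022,0,-.036,.03);print(p,dl(st,p,M))
E
python3 phi.py wrist side
```

```text
[-0.57  0.79  0.92  0.66  1.75 -0.73] [ 0.6757 -0.0923  0.2078] [ 0.6 -0.2  0.7] 6.15
[ 0.68599199 -0.00407612  0.11209023] ([1.03, 8.82, -9.57], [0.003, 0.0, -0.003])
wrist [(np.float64(0.013), np.float64(42.9), np.int32(482), array([324., 179.])), (np.float64(0.005), np.float64(51.4), np.int32(195), array([230., 175.]))]
side [(np.float64(-0.1), np.float64(247.2), np.int32(101), array([425., 469.]))]
```

Emit:
{"name": "carry_out", "arguments": {
  "plan": [
    [0.2, 2.2, -2.4, 0, 0, 0, 0],
    [0.5, 4.4, -4.8, 0, 0, 0, 0],
    [0.8, 6.6, -7.2, 0, 0, 0, 0],
    [1.0, 8.8, -9.6, 0, 0, 0, 0],
    [1.0, 8.8, -9.6, 0, 0, 0, 0],
    [1.0, 8.8, -9.6, 0, 0, 0, 0],
    [1.0, 8.8, -9.6, 0, 0, 0, 0]
  ]
}}

```text
clock: 6.83
tool_pos: [0.6863, -0.0055, 0.1129]
eef_rot: [0.191, 0.603, 0.304, 0.712]
contact_force: [-0.1, -1.0, 0.7]
finger_gap: 0.0001
```

```bash
cat > rows.py <<'E'
from h import *
from rig import bot,vision
import sys
def rows(p0,dp,n=10,th0=50,k=15,tw=-15,ax=.03,dy=-.036):
    st=bot.get_state(); print(st["q"].round(2),st["tool_pos"].round(4),st["contact_force"].round(1),st["clock"])
    for i in range(1,n+1):
        phi=p0+dp*i; p,M=tgt(phi,th0+k*max(phi,0),tw,ax=ax,dy=dy); a,b=dl(st,p,M); print([round(x,1) for x in a]+[round(x,2) for x in b]+[0], round(phi,3))
    for a in (p0-.1,p0,p0+.1):
        C=R.from_quat(st["eef_rot"]).as_matrix(); H=tgt(a,50,0,gap=-.018,ax=0,dy=dy)[0]
        print("handle in tool",round(a,2),(C.T@(H-st["tool_pos"])).round(4))
if __name__=="__main__":
    rows(float(sys.argv[1]),float(sys.argv[2]))
    f=vision.grab_frame("wrist");cv2.imwrite(sys.argv[3],f["pixels"][:,:,::-1])
E
python3 rows.py -.05 .03 pics/w8.png;python3 phi.py wrist
```

```text
[-0.45  0.82  1.11  0.69  1.5  -0.78] [ 0.6863 -0.0055  0.1129] [-0.1 -1.   0.7] 6.8333
[-0.4, 1.7, 0.9, 0.0, 0.0, -0.0, 0] -0.02
[-0.5, 1.8, 1.6, 0.0, 0.0, -0.0, 0] 0.01
[-0.5, 2.0, 2.2, -0.01, -0.0, -0.0, 0] 0.04
[-0.6, 2.2, 2.8, -0.01, -0.0, -0.0, 0] 0.07
[-0.6, 2.4, 3.4, -0.02, -0.0, -0.0, 0] 0.1
[-0.7, 2.6, 4.1, -0.03, -0.01, -0.0, 0] 0.13
[-0.8, 2.8, 4.7, -0.04, -0.01, -0.0, 0] 0.16
[-0.8, 3.1, 5.3, -0.04, -0.01, -0.0, 0] 0.19
[-0.9, 3.4, 5.9, -0.05, -0.01, -0.0, 0] 0.22
[-1.0, 3.6, 6.4, -0.06, -0.01, -0.0, 0] 0.25
handle in tool -0.15 [-0.0083  0.0145 -0.0057]
handle in tool -0.05 [-0.0223  0.0315 -0.0019]
handle in tool 0.05 [-0.0345  0.0498  0.0014]
wrist [(np.float64(0.016), np.float64(76.0), np.int32(3182), array([169., 216.])), (np.float64(0.006), np.float64(121.7), np.int32(150), array([366., 211.]))]
```

View pics/w8.png

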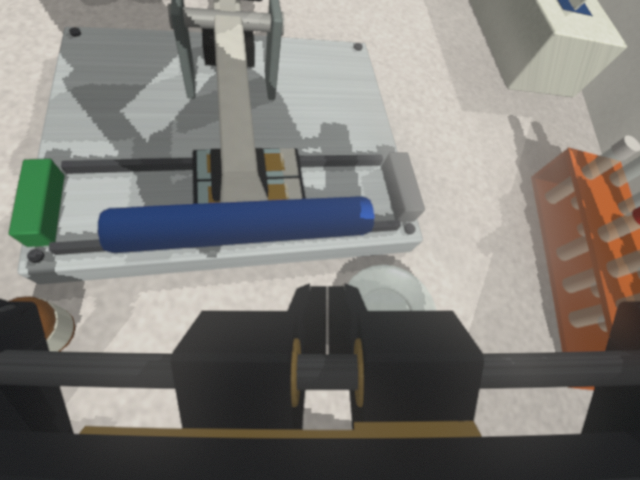

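Emit:
{"name": "carry_out", "arguments": {
  "plan": [
    [-0.2, 0.6, 0.3, 0, 0, 0, 0],
    [-0.3, 1.2, 0.6, 0, 0, 0, 0],
    [-0.4, 1.7, 0.9, 0, 0, 0, 0],
    [-0.5, 1.8, 1.5, 0, 0, 0, 0],
    [-0.5, 2.0, 2.1, -0.01, 0, 0, 0],
    [-0.6, 2.2, 2.7, -0.01, 0, 0, 0],
    [-0.6, 2.4, 3.3, -0.02, 0, 0, 0],
    [-0.7, 2.6, 3.9, -0.03, -0.01, 0, 0],
    [-0.8, 2.8, 4.5, -0.04, -0.01, 0, 0],
    [-0.8, 3.1, 5.1, -0.04, -0.01, 0, 0]
  ]
}}

```text
clock: 7.77
tool_pos: [0.6775, 0.026, 0.1622]
eef_rot: [0.176, 0.606, 0.293, 0.718]
contact_force: [-0.9, -3.0, -0.1]
finger_gap: 0.0004
```

```bash
python3 rows.py .17 .03 pics/w9.png;python3 phi.py wrist
```

```text
[-0.41  0.72  1.14  0.67  1.51 -0.71] [0.6775 0.026  0.1622] [-0.9 -3.  -0.1] 7.7667
[0.0, 0.0, 0.5, -0.01, -0.0, -0.0, 0] 0.2
[-0.0, 0.3, 1.1, -0.01, -0.01, -0.0, 0] 0.23
[-0.1, 0.6, 1.7, -0.02, -0.01, -0.0, 0] 0.26
[-0.2, 0.9, 2.3, -0.03, -0.01, -0.0, 0] 0.29
[-0.3, 1.2, 2.8, -0.04, -0.01, -0.0, 0] 0.32
[-0.4, 1.6, 3.4, -0.04, -0.01, -0.0, 0] 0.35
[-0.5, 1.9, 3.9, -0.05, -0.02, -0.0, 0] 0.38
[-0.6, 2.3, 4.4, -0.06, -0.02, -0.0, 0] 0.41
[-0.7, 2.7, 5.0, -0.07, -0.02, -0.0, 0] 0.44
[-0.8, 3.1, 5.5, -0.07, -0.02, -0.0, 0] 0.47
handle in tool 0.07 [-0.0202 -0.0038 -0.0023]
handle in tool 0.17 [-0.031   0.0155  0.0005]
handle in tool 0.27 [-0.0398  0.0358  0.0029]
wrist [(np.float64(0.212), np.float64(27.6), np.int32(301), array([220., 266.])), (np.float64(0.639), np.float64(97.9), np.int32(118), array([134.,   2.]))]
```

View pics/w9.png

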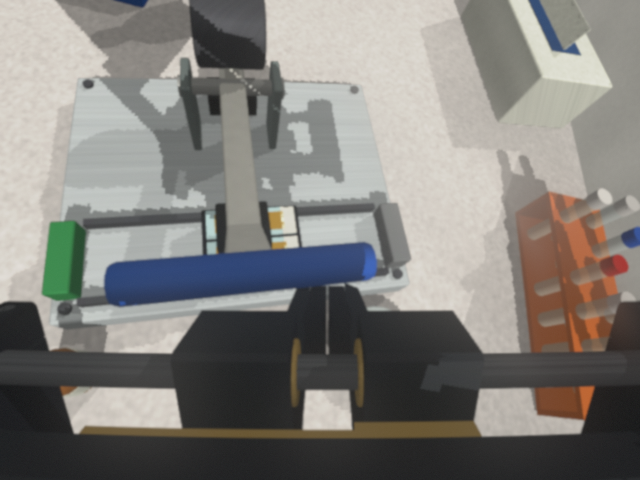

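Emit:
{"name": "carry_out", "arguments": {
  "plan": [
    [0.0, 0.1, 0.5, -0.01, 0, 0, 0],
    [0.0, 0.3, 1.1, -0.01, -0.01, 0, 0],
    [-0.1, 0.6, 1.7, -0.02, -0.01, 0, 0],
    [-0.2, 0.9, 2.3, -0.03, -0.01, 0, 0],
    [-0.3, 1.2, 2.8, -0.04, -0.01, 0, 0],
    [-0.4, 1.6, 3.4, -0.04, -0.01, 0, 0],
    [-0.5, 1.9, 3.9, -0.05, -0.02, 0, 0],
    [-0.6, 2.3, 4.4, -0.06, -0.02, 0, 0],
    [-0.7, 2.7, 5.0, -0.07, -0.02, 0, 0],
    [-0.8, 3.1, 5.5, -0.07, -0.02, 0, 0]
  ]
}}

```text
clock: 8.7
tool_pos: [0.6693, 0.0577, 0.217]
eef_rot: [0.148, 0.609, 0.273, 0.73]
contact_force: [-1.0, -1.2, -1.0]
finger_gap: 0.0003
```

```bash
python3 rows.py .47 .03 pics/w10.png;python3 phi.py wrist
```

```text
[-0.35  0.62  1.15  0.62  1.51 -0.61] [0.6693 0.0577 0.217 ] [-1.  -1.2 -1. ] 8.7
[-0.1, 0.3, 0.5, -0.01, -0.01, -0.0, 0] 0.5
[-0.2, 0.8, 0.9, -0.02, -0.01, -0.0, 0] 0.53
[-0.3, 1.2, 1.4, -0.03, -0.01, -0.0, 0] 0.56
[-0.5, 1.7, 1.8, -0.04, -0.01, -0.0, 0] 0.59
[-0.6, 2.1, 2.3, -0.04, -0.01, -0.0, 0] 0.62
[-0.7, 2.6, 2.7, -0.05, -0.02, -0.0, 0] 0.65
[-0.8, 3.1, 3.1, -0.06, -0.02, -0.0, 0] 0.68
[-1.0, 3.6, 3.5, -0.07, -0.02, -0.0, 0] 0.71
[-1.1, 4.2, 3.8, -0.07, -0.02, -0.0, 0] 0.74
[-1.3, 4.7, 4.2, -0.08, -0.02, -0.0, 0] 0.77
handle in tool 0.37 [-0.0238 -0.0039 -0.0017]
handle in tool 0.47 [-0.0301  0.0174 -0.    ]
handle in tool 0.57 [-0.0343  0.0393  0.0011]
wrist [(np.float64(0.929), np.float64(106.6), np.int32(795), array([125.,  18.])), (np.float64(0.494), np.float64(118.5), np.int32(472), array([129., 271.]))]
```

View pics/w10.png

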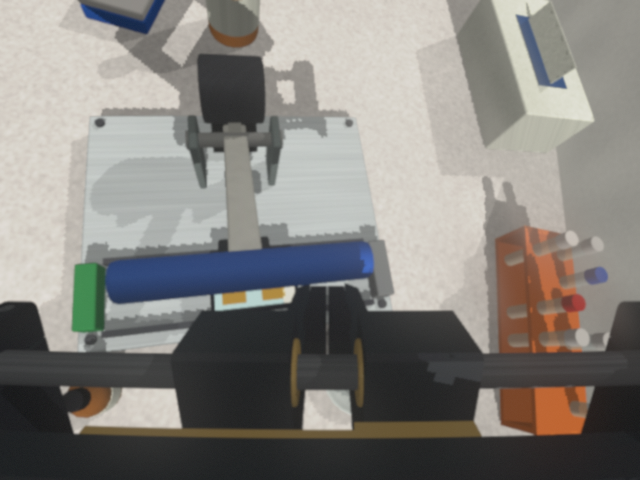

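Handle at (240,272) is up to about 0.48 rad and resting on the fingers; force is about 1–2 N, as expected. Continuing.

Emit:
{"name": "carry_out", "arguments": {
  "plan": [
    [-0.1, 0.3, 0.5, -0.01, -0.01, 0, 0],
    [-0.2, 0.8, 0.9, -0.02, -0.01, 0, 0],
    [-0.3, 1.2, 1.4, -0.03, -0.01, 0, 0],
    [-0.5, 1.7, 1.8, -0.04, -0.01, 0, 0],
    [-0.6, 2.1, 2.3, -0.04, -0.01, 0, 0],
    [-0.7, 2.6, 2.7, -0.05, -0.02, 0, 0],
    [-0.8, 3.1, 3.1, -0.06, -0.02, 0, 0],
    [-1.0, 3.6, 3.5, -0.07, -0.02, 0, 0],
    [-1.1, 4.2, 3.8, -0.07, -0.02, 0, 0],
    [-1.3, 4.7, 4.2, -0.08, -0.02, 0, 0]
  ]
}}

```text
clock: 9.63
tool_pos: [0.6563, 0.1046, 0.2581]
eef_rot: [0.117, 0.612, 0.25, 0.741]
contact_force: [0.6, -0.4, -0.7]
finger_gap: 0.0006
```

```bash
python3 rows.py .77 .03 pics/w11.png
```

```text
[-0.25  0.53  1.16  0.56  1.48 -0.51] [0.6563 0.1046 0.2581] [ 0.6 -0.4 -0.7] 9.6333
[-0.1, 0.5, 0.4, -0.01, -0.01, -0.0, 0] 0.8
[-0.2, 1.1, 0.7, -0.02, -0.01, -0.0, 0] 0.83
[-0.4, 1.6, 1.0, -0.03, -0.01, -0.0, 0] 0.86
[-0.6, 2.2, 1.3, -0.03, -0.01, -0.0, 0] 0.89
[-0.7, 2.8, 1.5, -0.04, -0.01, -0.0, 0] 0.92
[-0.9, 3.3, 1.8, -0.05, -0.02, -0.0, 0] 0.95
[-1.0, 3.9, 2.0, -0.06, -0.02, -0.0, 0] 0.98
[-1.2, 4.5, 2.2, -0.06, -0.02, -0.0, 0] 1.01
[-1.4, 5.1, 2.4, -0.07, -0.02, -0.0, 0] 1.04
[-1.5, 5.7, 2.6, -0.08, -0.03, -0.0, 0] 1.07
handle in tool 0.67 [-0.0288 -0.004  -0.0001]
handle in tool 0.77 [-0.0305  0.0182  0.0003]
handle in tool 0.87 [-0.03    0.0405  0.0002]
```

View pics/w11.png

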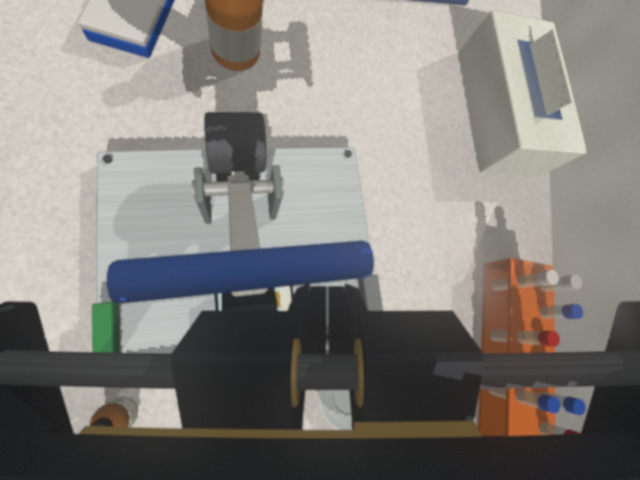

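Emit:
{"name": "carry_out", "arguments": {
  "plan": [
    [-0.1, 0.5, 0.4, -0.01, -0.01, 0, 0],
    [-0.2, 1.1, 0.7, -0.02, -0.01, 0, 0],
    [-0.4, 1.6, 1.0, -0.03, -0.01, 0, 0],
    [-0.6, 2.1, 1.2, -0.03, -0.01, 0, 0],
    [-0.7, 2.6, 1.5, -0.04, -0.01, 0, 0],
    [-0.8, 3.1, 1.7, -0.05, -0.02, 0, 0],
    [-1.0, 3.6, 1.9, -0.06, -0.02, 0, 0],
    [-1.1, 4.1, 2.1, -0.06, -0.02, 0, 0],
    [-1.2, 4.5, 2.2, -0.06, -0.02, 0, 0],
    [-1.3, 4.9, 2.4, -0.07, -0.02, 0, 0]
  ]
}}

```text
clock: 10.52
tool_pos: [0.6433, 0.1532, 0.2817]
eef_rot: [0.089, 0.613, 0.23, 0.75]
contact_force: [0.5, -0.1, -0.4]
finger_gap: 0.0001
```

```bash
python3 rows.py 1.03 .02 pics/w12.png
```

```text
[-0.15  0.47  1.16  0.49  1.45 -0.41] [0.6433 0.1532 0.2817] [ 0.5 -0.1 -0.4] 10.5167
[-0.1, 0.5, 0.1, -0.0, -0.01, -0.0, 0] 1.05
[-0.2, 0.9, 0.2, -0.01, -0.01, -0.0, 0] 1.07
[-0.3, 1.3, 0.3, -0.01, -0.01, -0.0, 0] 1.09
[-0.4, 1.7, 0.4, -0.02, -0.01, -0.0, 0] 1.11
[-0.5, 2.1, 0.5, -0.02, -0.01, -0.0, 0] 1.13
[-0.7, 2.5, 0.5, -0.03, -0.01, -0.0, 0] 1.15
[-0.8, 2.9, 0.6, -0.03, -0.01, -0.0, 0] 1.17
[-0.9, 3.3, 0.7, -0.04, -0.01, -0.0, 0] 1.19
[-1.0, 3.7, 0.7, -0.04, -0.02, -0.0, 0] 1.21
[-1.1, 4.1, 0.7, -0.05, -0.02, -0.0, 0] 1.23
handle in tool 0.93 [-0.0318 -0.0039  0.0006]
handle in tool 1.03 [-0.0295  0.0183 -0.    ]
handle in tool 1.13 [-0.025   0.0401 -0.0012]
```

View pics/w12.png

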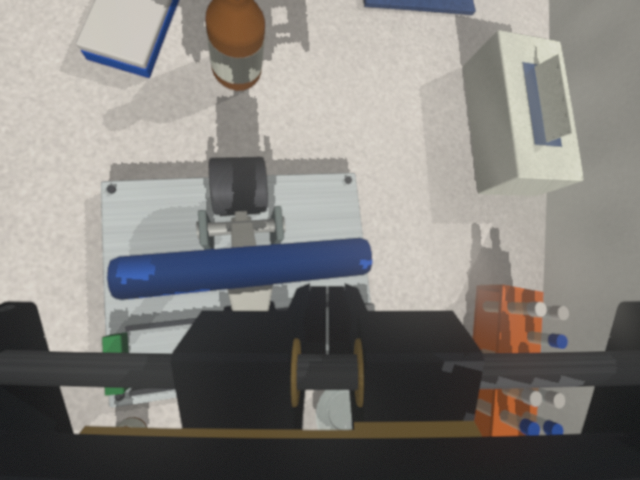

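Emit:
{"name": "carry_out", "arguments": {
  "plan": [
    [-0.1, 0.4, 0.1, 0, -0.01, 0, 0],
    [-0.2, 0.8, 0.2, -0.01, -0.01, 0, 0],
    [-0.3, 1.2, 0.3, -0.01, -0.01, 0, 0],
    [-0.4, 1.6, 0.4, -0.02, -0.01, 0, 0],
    [-0.5, 1.9, 0.4, -0.02, -0.01, 0, 0],
    [-0.5, 2.1, 0.5, -0.02, -0.01, 0, 0],
    [-0.5, 2.1, 0.5, -0.02, -0.01, 0, 0],
    [-0.5, 1.9, 0.4, -0.02, -0.01, 0, 0],
    [-0.4, 1.5, 0.3, -0.02, -0.01, 0, 0]
  ]
}}

```text
clock: 11.32
tool_pos: [0.6395, 0.1679, 0.2849]
eef_rot: [0.08, 0.611, 0.224, 0.755]
contact_force: [0.3, -0.2, -0.8]
finger_gap: 0.0004
```

```bash
python3 rows.py 1.1 .02 pics/w13.png; python3 phi.py scene side wrist
```

```text
[-0.12  0.45  1.17  0.47  1.42 -0.38] [0.6395 0.1679 0.2849] [ 0.3 -0.2 -0.8] 11.3167
[-0.1, 0.4, 0.1, -0.0, 0.0, -0.0, 0] 1.12
[-0.2, 0.8, 0.2, -0.01, 0.0, -0.0, 0] 1.14
[-0.3, 1.2, 0.2, -0.01, -0.0, -0.0, 0] 1.16
[-0.4, 1.6, 0.3, -0.02, -0.0, -0.0, 0] 1.18
[-0.5, 2.0, 0.4, -0.02, -0.0, -0.0, 0] 1.2
[-0.7, 2.5, 0.4, -0.03, -0.01, -0.0, 0] 1.22
[-0.8, 2.9, 0.4, -0.03, -0.01, -0.0, 0] 1.24
[-0.9, 3.3, 0.5, -0.04, -0.01, -0.0, 0] 1.26
[-1.0, 3.7, 0.5, -0.04, -0.01, -0.0, 0] 1.28
[-1.1, 4.1, 0.5, -0.05, -0.01, -0.0, 0] 1.3
handle in tool 1.0 [-0.0336 -0.0042  0.0011]
handle in tool 1.1 [-0.0302  0.0178  0.0003]
handle in tool 1.2 [-0.0247  0.0394 -0.0012]
scene [(np.float64(0.935), np.float64(4.2), np.int32(100), array([361., 167.])), (np.float64(1.7), np.float64(27.1), np.int32(73), array([417., 145.]))]
side [(np.float64(-0.1), np.float64(247.3), np.int32(102), array([425., 469.]))]
wrist [(np.float64(1.528), np.float64(59.1), np.int32(5322), array([174.,  74.]))]
```

View pics/w13.png

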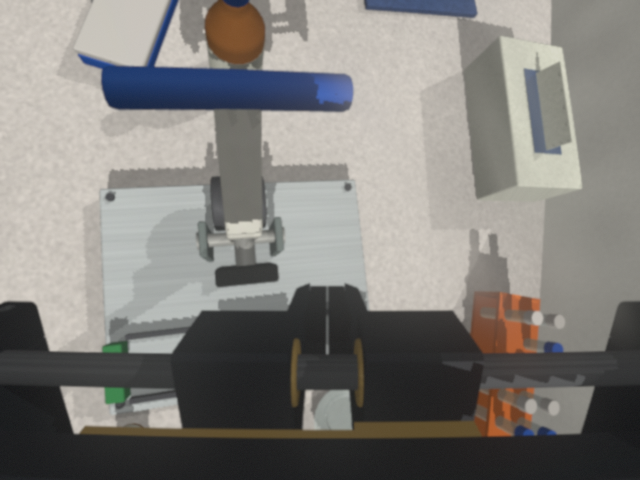

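Run:
```python
from h import *
from rig import bot
st=bot.get_state()
t=st["tool_pos"]-O; print(t@ux,t@uy,t[2])
for X in (G(-.20,-.04,.29),G(-.20,-.093,.20),G(-.125,-.093,.12)): print(X.round(4),dl(st,X,Rt2(60,0)))
```

```text
-0.049246975738571314 -0.043734040547556884 0.2848677847794709
[0.6753 0.021  0.29  ] ([3.57, -14.65, 0.51], [0.052, 0.258, 0.117])
[0.7265 0.0348 0.2   ] ([8.68, -13.27, -8.49], [0.052, 0.258, 0.117])
[0.707  0.1072 0.12  ] ([6.73, -6.03, -16.49], [0.052, 0.258, 0.117])
```

Emit:
{"name": "carry_out", "arguments": {
  "plan": [
    [0.8, -3.5, 0.3, 0, 0.03, 0.01, 0],
    [1.6, -7.0, 0.5, 0.01, 0.07, 0.03, 0],
    [2.8, -10.5, 0.5, 0.02, 0.11, 0.05, 0],
    [4.2, -13.0, -0.5, 0.03, 0.15, 0.07, 0],
    [5.8, -14.0, -3.0, 0.04, 0.2, 0.09, 0],
    [7.4, -13.6, -6.0, 0.05, 0.258, 0.117, 0],
    [8.7, -13.3, -8.5, 0.05, 0.258, 0.117, 0],
    [8.7, -13.3, -8.5, 0.05, 0.258, 0.117, 0],
    [8.7, -13.3, -8.5, 0.05, 0.258, 0.117, 0]
  ]
}}

```text
clock: 12.27
tool_pos: [0.7262, 0.0351, 0.1989]
eef_rot: [0.091, 0.702, 0.271, 0.652]
contact_force: [-0.5, 0.2, 1.2]
finger_gap: 0.0007
```

```bash
python3 - <<'E'
from phi import *
st=bot.get_state(); print(st["q"].round(2),st["tool_pos"],st["contact_force"].round(1))
f=wristpose(vision.grab_frame("wrist"),st); pickle.dump(f,open("w14.pkl","wb"));cv2.imwrite("pics/w14.png",f["pixels"][:,:,::-1])
f=vision.grab_frame("scene");pickle.dump(f,open("s14.pkl","wb"));cv2.imwrite("pics/s14.png",cv2.resize(f["pixels"][140:340,240:460,::-1],None,fx=3,fy=3))
print(dl(st,G(-.125,-.093,.12),Rt2(60,0)))
E
python3 phi.py scene side
```

```text
[-0.28  0.97  0.52  0.47  1.91 -0.45] [0.72620636 0.03513567 0.19888738] [-0.5  0.2  1.2]
([-1.93, 7.21, -7.89], [0.001, -0.002, -0.001])
scene [(np.float64(1.508), np.float64(9.5), np.int32(517), array([395., 142.])), (np.float64(-0.1), np.float64(145.8), np.int32(70), array([455., 342.]))]
side [(np.float64(1.475), np.float64(1.4), np.int32(136), array([312., 130.])), (np.float64(-0.1), np.float64(247.1), np.int32(102), array([425., 469.]))]
```

View pics/w14.png

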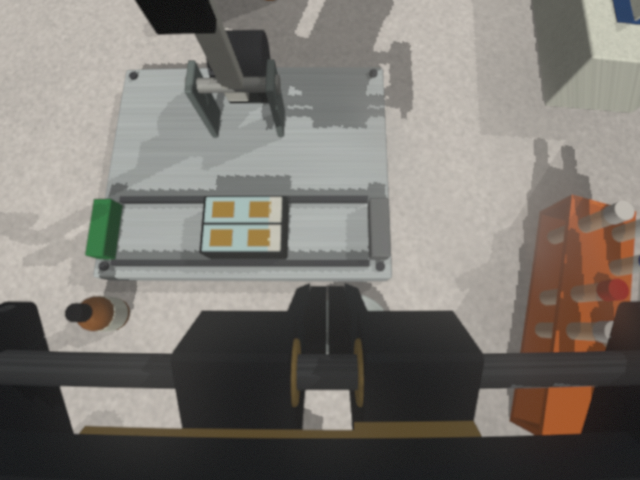

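View pics/s14.png

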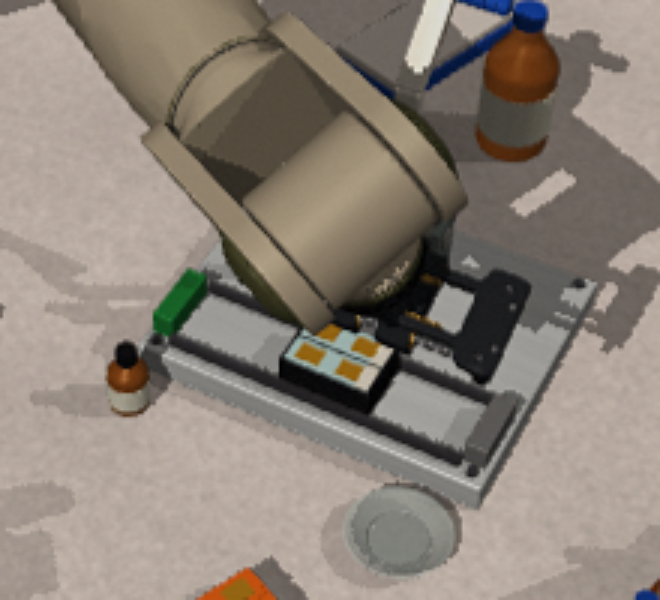

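Run:
```python
from h import *
w=pickle.load(open("w14.pkl","rb"));s=pickle.load(open("s14.pkl","rb"))
def pc(X): t=X-O; return (t@ux).round(4),(t@uy).round(4)
S=lambda u,v:(u/3+240-.3,v/3+140-.3)
for n,p in(("nl",(204,197)),("fr_hinge",(282,197)),("n_front",(202,251)),("f_front",(284,250))): print(n,pc(plane(w,*p,.062)))
for n,ps,pw in(("n_front",S(281,360),(202,251)),("f_front",S(373,393),(284,250))):
  X,e=tri(s,ps,w,pw); print(n,X.round(4),e.round(4),pc(X),pc(plane(s,*ps,.062)))
print("greyface",pc(plane(w,370,210,.054)),"greenface",pc(plane(w,121,215,.054)))
```

```text
nl (np.float64(-0.1033), np.float64(0.0322))
fr_hinge (np.float64(-0.1036), np.float64(-0.047))
n_front (np.float64(-0.159), np.float64(0.0296))
f_front (np.float64(-0.158), np.float64(-0.0505))
n_front [0.5958 0.0426 0.0591] 0.0008 (np.float64(-0.1584), np.float64(0.0312)) (np.float64(-0.1606), np.float64(0.0305))
f_front [0.6758 0.0641 0.0655] 0.0015 (np.float64(-0.1585), np.float64(-0.0517)) (np.float64(-0.1556), np.float64(-0.0513))
greyface (np.float64(-0.1148), np.float64(-0.1362)) greenface (np.float64(-0.1196), np.float64(0.1208))
```

Emit:
{"name": "carry_out", "arguments": {
  "plan": [
    [-0.5, 1.8, -1.5, 0, 0, 0, 0],
    [-1.0, 3.6, -3.0, 0, 0, 0, 0],
    [-1.5, 5.4, -4.5, 0, 0, 0, 0],
    [-1.9, 7.2, -5.9, 0, 0, 0, 0],
    [-1.9, 7.2, -6.9, 0, 0, 0, 0],
    [-1.9, 7.2, -7.9, 0, 0, 0, 0],
    [-1.9, 7.2, -7.9, 0, 0, 0, 0],
    [-1.9, 7.2, -7.9, 0, 0, 0, 0]
  ]
}}

```text
clock: 13.13
tool_pos: [0.7079, 0.1057, 0.1215]
eef_rot: [0.091, 0.701, 0.27, 0.654]
contact_force: [-0.4, -0.4, -0.5]
finger_gap: 0.0003
```

Run:
```python
from h import *
from rig import bot,vision
st=bot.get_state(); print(st["q"].round(2),st["tool_pos"],st["contact_force"].round(1))
t=st["tool_pos"]-O; print(t@ux,t@uy,t[2])
for h in (.07,.044):print(dl(st,G(-.125,-.093,h),Rt2(60,0)))
f=wristpose(vision.grab_frame("wrist"),st); cv2.imwrite("pics/w15.png",f["pixels"][:,:,::-1])
f=vision.grab_frame("side");cv2.imwrite("pics/d15.png",cv2.resize(f["pixels"][110:300,220:430,::-1],None,fx=3,fy=3))
f=vision.grab_frame("scene");cv2.imwrite("pics/s15.png",cv2.resize(f["pixels"][140:340,240:460,::-1],None,fx=3,fy=3))
```

```text
[-0.2   0.92  0.81  0.46  1.65 -0.48] [0.7079012  0.10565935 0.12153763] [-0.4 -0.4 -0.5]
-0.12677608508829477 -0.09350390373282817 0.12153762591307737
([-0.09, 0.16, -5.15], [0.002, 0.001, 0.001])
([-0.09, 0.16, -7.75], [0.002, 0.001, 0.001])
```

View pics/w15.png

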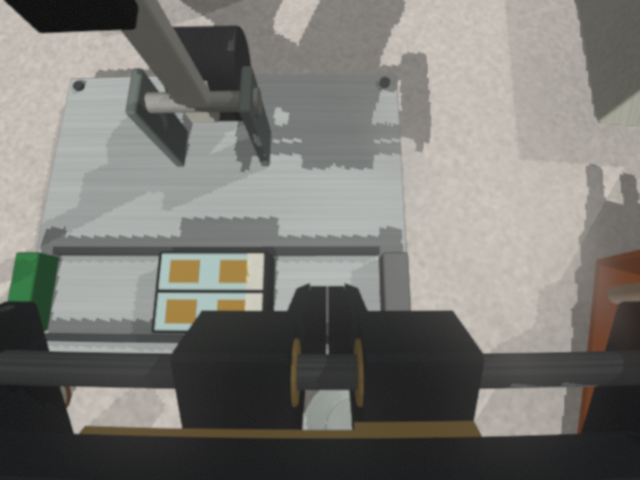

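View pics/d15.png

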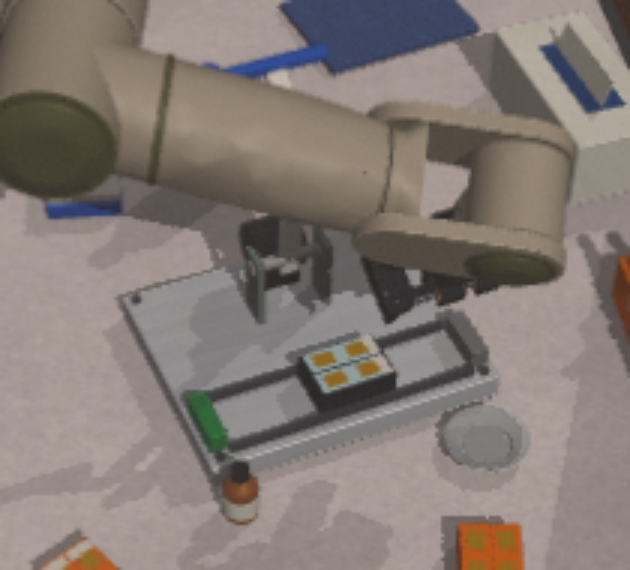

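View pics/s15.png

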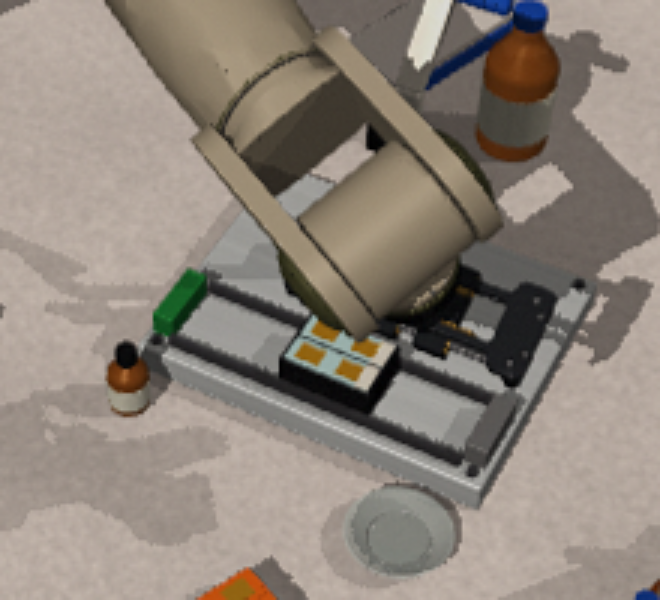

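Emit:
{"name": "carry_out", "arguments": {
  "plan": [
    [-0.1, 0.1, -2.0, 0, 0, 0, 0],
    [-0.1, 0.1, -4.0, 0, 0, 0, 0],
    [-0.1, 0.1, -5.5, 0, 0, 0, 0],
    [-0.1, 0.1, -6.6, 0, 0, 0, 0],
    [-0.1, 0.1, -7.4, 0, 0, 0, 0],
    [-0.1, 0.1, -7.6, 0, 0, 0, 0],
    [-0.1, 0.1, -7.6, 0, 0, 0, 0]
  ]
}}

```text
clock: 13.87
tool_pos: [0.7066, 0.1079, 0.045]
eef_rot: [0.091, 0.701, 0.271, 0.653]
contact_force: [0.0, 0.4, -0.2]
finger_gap: 0.0004
```

```bash
cat > pr.py <<'E'
from h import *
from rig import bot,vision
import sys
st=bot.get_state(); print(st["q"].round(2),st["tool_pos"].round(4),st["contact_force"].round(1),st["clock"])
t=st["tool_pos"]-O; print((t@ux).round(4),(t@uy).round(4),t[2].round(4), "F along uy",(st["contact_force"]@uy).round(1))
print("cm per 1cm of uy",uy)
for y in map(float,sys.argv[2:]): print(y,dl(st,G(-.125,y,.046),Rt2(60,0)))
f=vision.grab_frame("wrist");cv2.imwrite(sys.argv[1],f["pixels"][:,:,::-1])
E
python3 pr.py pics/w16.png -.07 -.06 -.04 0 .02
```

```text
[-0.19  0.99  0.88  0.46  1.53 -0.54] [0.7066 0.1079 0.045 ] [ 0.   0.4 -0.2] 13.8667
-0.1243 -0.0929 0.045 F along uy -0.1
cm per 1cm of uy [-0.96547263 -0.26050451  0.        ]
-0.07 ([-2.19, -0.67, 0.1], [0.001, 0.0, -0.001])
-0.06 ([-3.16, -0.93, 0.1], [0.001, 0.0, -0.001])
-0.04 ([-5.09, -1.45, 0.1], [0.001, 0.0, -0.001])
0.0 ([-8.95, -2.49, 0.1], [0.001, 0.0, -0.001])
0.02 ([-10.88, -3.01, 0.1], [0.001, 0.0, -0.001])
```

View pics/w16.png

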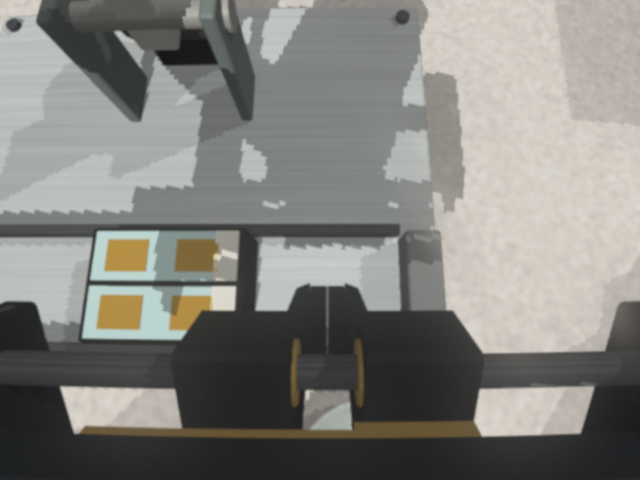

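Emit:
{"name": "carry_out", "arguments": {
  "plan": [
    [-0.7, -0.2, 0.1, 0, 0, 0, 0],
    [-1.4, -0.4, 0.1, 0, 0, 0, 0],
    [-2.0, -0.6, 0.1, 0, 0, 0, 0],
    [-2.5, -0.7, 0.1, 0, 0, 0, 0],
    [-3.0, -0.9, 0.1, 0, 0, 0, 0],
    [-3.5, -1.0, 0.1, 0, 0, 0, 0],
    [-4.0, -1.1, 0.1, 0, 0, 0, 0],
    [-4.5, -1.3, 0.1, 0, 0, 0, 0],
    [-5.0, -1.4, 0.1, 0, 0, 0, 0],
    [-5.5, -1.6, 0.1, 0, 0, 0, 0]
  ]
}}

```text
clock: 14.75
tool_pos: [0.651, 0.0919, 0.046]
eef_rot: [0.091, 0.701, 0.271, 0.653]
contact_force: [0.1, -0.7, 0.3]
finger_gap: 0.0006
```

```bash
python3 pr.py pics/w17.png 0 .01 .02 .03 .035
```

```text
[-0.23  0.86  1.13  0.46  1.44 -0.63] [0.651  0.0919 0.046 ] [ 0.1 -0.7  0.3] 14.75
-0.1253 -0.035 0.046 F along uy 0.1
cm per 1cm of uy [-0.96547263 -0.26050451  0.        ]
0.0 ([-3.39, -0.89, -0.0], [0.002, 0.0, -0.001])
0.01 ([-4.35, -1.15, -0.0], [0.002, 0.0, -0.001])
0.02 ([-5.32, -1.41, -0.0], [0.002, 0.0, -0.001])
0.03 ([-6.28, -1.67, -0.0], [0.002, 0.0, -0.001])
0.035 ([-6.77, -1.8, -0.0], [0.002, 0.0, -0.001])
```

View pics/w17.png

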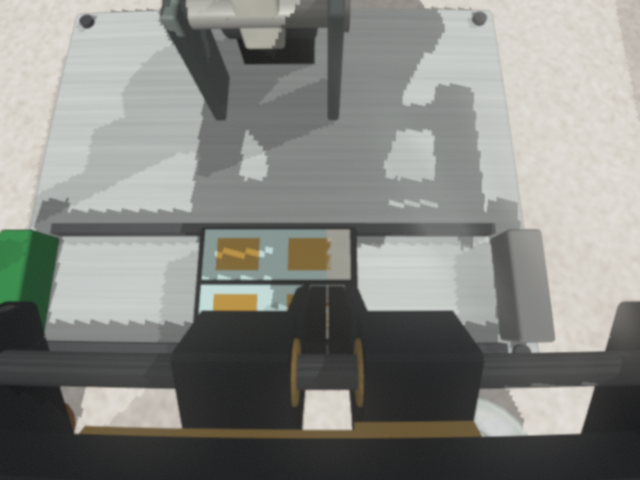

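Run:
```python
from h import *
from rig import bot,vision
for n,c in(("scene",(220,130,160,160)),("side",(280,150,130,130))):
    f=vision.grab_frame(n);x,y,w,h=c
    print(n,proj(f,[bot.get_state()["tool_pos"],G(-.13,-.052,.062),G(-.13,.135,.054)]).round(1))
    x=290 if n=="scene" else 270; y=190 if n=="scene" else 170
    cv2.imwrite(f"pics/{n}18.png",cv2.resize(f["pixels"][y:y+120,x:x+140,::-1],None,fx=5,fy=5,interpolation=cv2.INTER_CUBIC))
```

```text
scene [[363.  264.1]
 [368.8 263.8]
 [302.9 238.9]]
side [[342.1 230.4]
 [347.9 226.3]
 [291.  246. ]]
```

View pics/scene18.png

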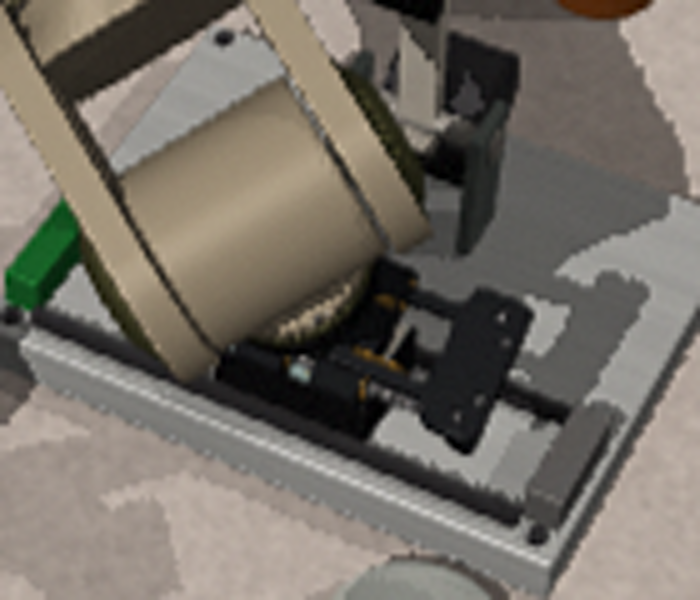

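View pics/side18.png

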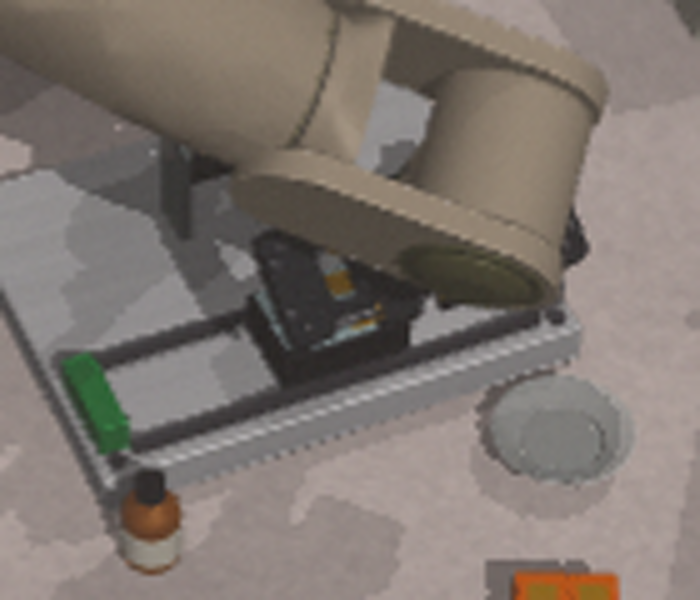

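Run:
```python
from h import *
from rig import bot,vision
st=bot.get_state();w=wristpose(vision.grab_frame("wrist"),st);d=vision.grab_frame("side")
def pc(X): t=X-O; return (t@ux).round(4),(t@uy).round(4),X[2]
print(pc(plane(w,203,255,.062)),pc(plane(w,351,255,.062)),"grey",pc(plane(w,497,260,.054)),"green",pc(plane(w,58,240,.054)))
print(pc(plane(d,270+283/5,170+385/5,.03)),pc(plane(d,270+287/5,170+345/5,.062)))
print("tcp px",proj(w,[st["tool_pos"]]))
a=w["pixels"][220:340,230:430,::-1];cv2.imwrite("pics/w18.png",cv2.convertScaleAbs(cv2.resize(a,None,fx=4,fy=4,interpolation=2),alpha=2.2,beta=20))
```

```text
(np.float64(-0.1175), np.float64(0.0299), np.float64(0.062)) (np.float64(-0.1175), np.float64(-0.0476), np.float64(0.062)) grey (np.float64(-0.1189), np.float64(-0.1283), np.float64(0.05399999999999999)) green (np.float64(-0.1075), np.float64(0.1168), np.float64(0.05399999999999999))
(np.float64(-0.1559), np.float64(0.03), np.float64(0.029999999999999805)) (np.float64(-0.1531), np.float64(0.027), np.float64(0.062000000000000055))
tcp px [[327.52975105 274.22675087]]
```

View pics/w18.png

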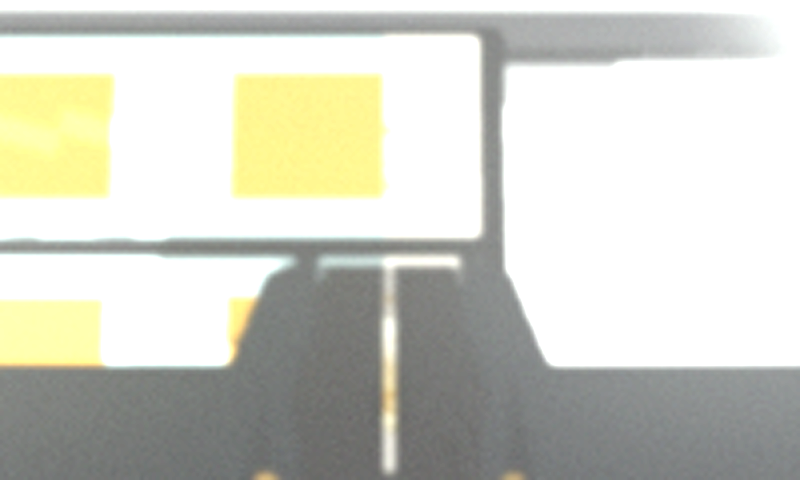

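Emit:
{"name": "carry_out", "arguments": {
  "plan": [
    [0.1, 0.0, 0.4, 0, 0, 0, 0],
    [0.8, 0.2, 0.4, 0, 0, 0, 0],
    [1.8, 0.5, 0.4, 0, 0, 0, 0],
    [2.8, 0.8, 0.3, 0, 0, 0, 0],
    [3.8, 1.0, 0.2, 0, 0, 0, 0],
    [4.8, 1.3, 0.1, 0, 0, 0, 0],
    [5.5, 1.5, 0, 0, 0, 0, 0],
    [5.7, 1.55, 0, 0, 0, 0, 0],
    [5.7, 1.55, 0, 0, 0, 0, 0]
  ]
}}

```text
clock: 15.75
tool_pos: [0.7087, 0.1076, 0.0458]
eef_rot: [0.091, 0.701, 0.271, 0.653]
contact_force: [-0.0, -0.0, 0.3]
finger_gap: 0.0001
```

```bash
python3 pr.py pics/w19.png -.093
python3 - <<'E'
from h import *
from rig import bot,vision
st=bot.get_state();M=R.from_quat(st["eef_rot"]).as_matrix()
for n,x,y in(("scene",320,200),("side",290,150)):
    f=vision.grab_frame(n)
    P=[st["tool_pos"]-s*M[:,0] for s in(0,.02,.04)]
    p=proj(f,P); print(n,p.round(1),((p-[x,y])*6).round())
    im=cv2.convertScaleAbs(f["pixels"][y:y+100,x:x+130,::-1],alpha=1.6,beta=10)
    cv2.imwrite(f"pics/{n}19.png",cv2.resize(im,None,fx=6,fy=6,interpolation=cv2.INTER_CUBIC))
E
```

```text
[-0.19  0.99  0.87  0.46  1.53 -0.54] [0.7087 0.1076 0.0458] [-0.  -0.   0.3] 15.75
-0.1251 -0.0948 0.0458 F along uy 0.0
cm per 1cm of uy [-0.96547263 -0.26050451  0.        ]
-0.093 ([-0.18, -0.04, 0.02], [0.002, 0.0, -0.001])
scene [[384.8 273. ]
 [383.8 271.3]
 [382.7 269.5]] [[389. 438.]
 [383. 428.]
 [376. 417.]]
side [[359.4 224.9]
 [361.2 223.2]
 [363.  221.5]] [[416. 450.]
 [427. 439.]
 [438. 429.]]
```

View pics/scene19.png

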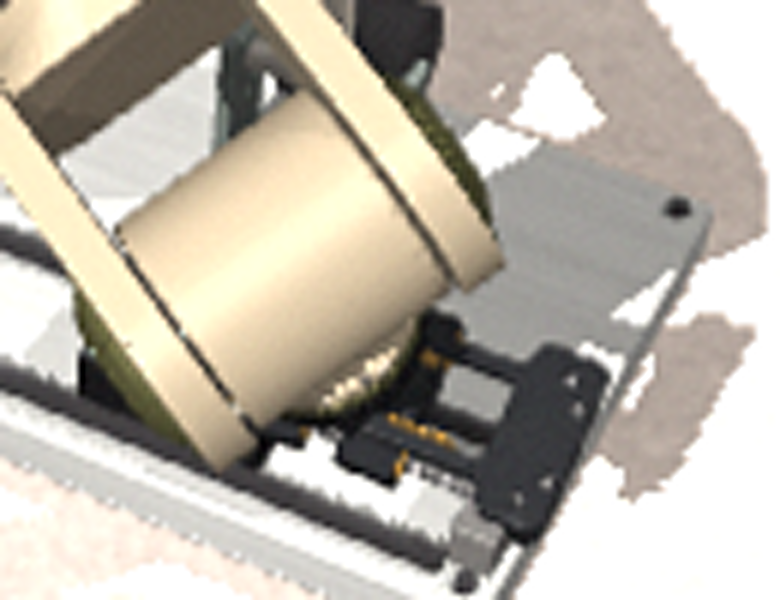

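View pics/side19.png

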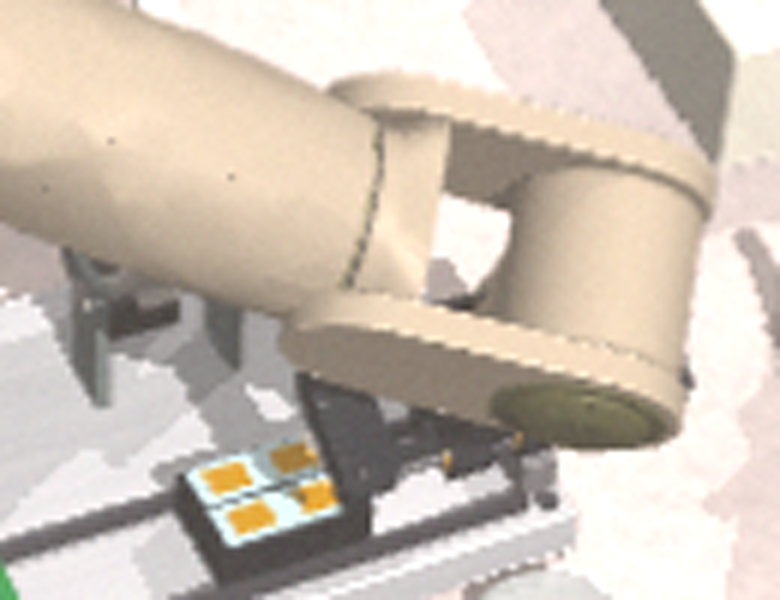

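View pics/w19.png

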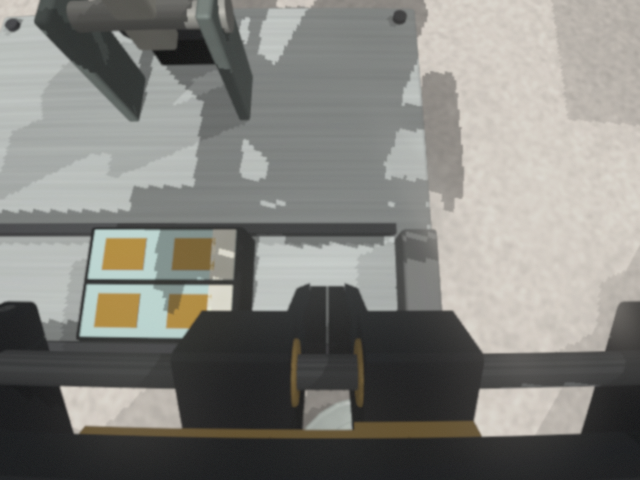

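Run:
```python
from h import *
from rig import bot
st=bot.get_state()
for h in (.08,.045,.035,.0235):print(dl(st,G(-.121,-.094,h),Rt2(72,0)))
```

```text
([-0.14, 0.4, 3.38], [-0.201, -0.054, -0.001])
([-0.14, 0.4, -0.12], [-0.201, -0.054, -0.001])
([-0.14, 0.4, -1.12], [-0.201, -0.054, -0.001])
([-0.14, 0.4, -2.27], [-0.201, -0.054, -0.001])
```

Emit:
{"name": "carry_out", "arguments": {
  "plan": [
    [0, 0, 2.0, 0, 0, 0, 0],
    [-0.1, 0.2, 3.4, -0.1, -0.03, 0, 0],
    [-0.1, 0.4, 3.4, -0.2, -0.054, 0, 0],
    [-0.1, 0.4, 2.0, -0.2, -0.054, 0, 0],
    [-0.1, 0.4, 0.5, -0.2, -0.054, 0, 0],
    [-0.1, 0.4, -0.1, -0.2, -0.054, 0, 0],
    [-0.1, 0.4, -0.4, -0.2, -0.054, 0, 0],
    [-0.1, 0.4, -0.4, -0.2, -0.054, 0, 0]
  ]
}}

```text
clock: 16.57
tool_pos: [0.7071, 0.1109, 0.0408]
eef_rot: [0.019, 0.708, 0.202, 0.677]
contact_force: [0.3, -0.7, 0.2]
finger_gap: 0.0006
```

Emit:
{"name": "carry_out", "arguments": {
  "plan": [
    [0, 0, -0.3, 0, 0, 0, 0],
    [0, 0, -0.6, 0, 0, 0, 0],
    [0, 0, -0.8, 0, 0, 0, 0],
    [0, 0, -0.8, 0, 0, 0, 0]
  ]
}}

```text
clock: 16.9
tool_pos: [0.7074, 0.1114, 0.0336]
eef_rot: [0.018, 0.707, 0.202, 0.677]
contact_force: [-0.4, 0.1, 0.0]
finger_gap: 0.0006
```

Emit:
{"name": "carry_out", "arguments": {
  "plan": [
    [0, 0, -0.3, 0, 0, 0, 0],
    [0, 0, -0.6, 0, 0, 0, 0],
    [0, 0, -0.9, 0, 0, 0, 0],
    [0, 0, -1.0, 0, 0, 0, 0],
    [0, 0, -1.0, 0, 0, 0, 0]
  ]
}}

```text
clock: 17.32
tool_pos: [0.7073, 0.1115, 0.0236]
eef_rot: [0.018, 0.707, 0.202, 0.677]
contact_force: [0.3, 0.6, 0.4]
finger_gap: 0.0004
```

```bash
sed -i 's/G(-.125,y,.046),Rt2(60,0)/G(-.121,y,.0235),Rt2(72,0)/' pr.py; python3 pr.py pics/w20.png -.07 -.05;  python3 - <<'E'
from rig import vision
import cv2
f=vision.grab_frame("side");cv2.imwrite("pics/d20.png",cv2.resize(f["pixels"][110:300,220:430,::-1],None,fx=3,fy=3))
E
```

```text
[-0.12  0.95  0.94  0.3   1.38 -0.46] [0.7073 0.1115 0.0236] [0.3 0.6 0.4] 17.3167
-0.121 -0.0945 0.0236 F along uy -0.4
cm per 1cm of uy [-0.96547263 -0.26050451  0.        ]
-0.07 ([-2.36, -0.64, -0.01], [-0.001, -0.001, -0.001])
-0.05 ([-4.3, -1.16, -0.01], [-0.001, -0.001, -0.001])
```

View pics/w20.png

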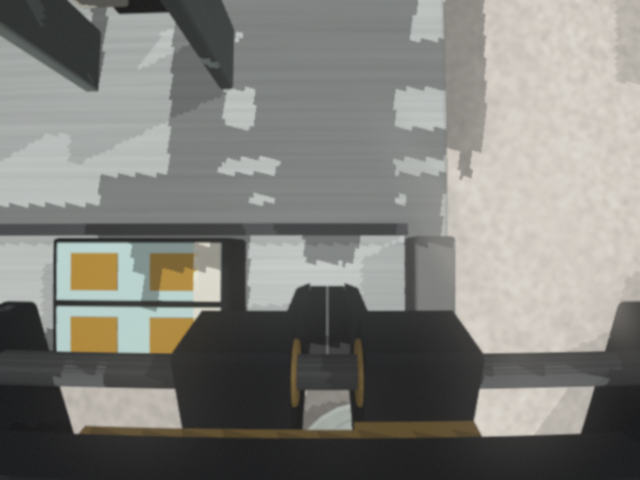

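View pics/d20.png

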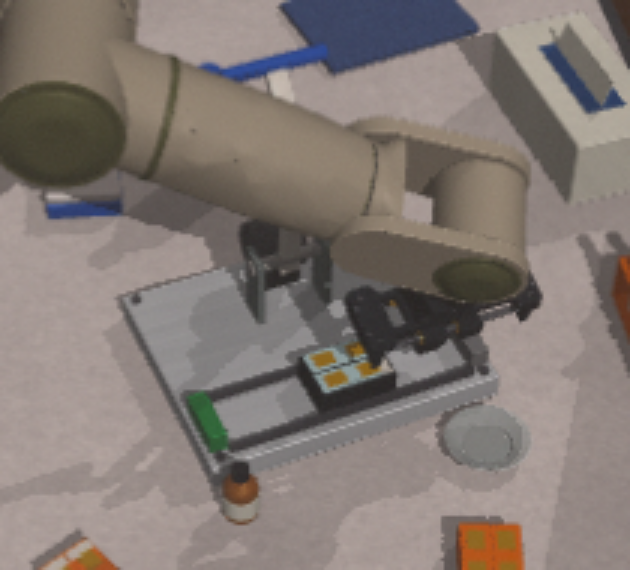

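Emit:
{"name": "carry_out", "arguments": {
  "plan": [
    [-0.6, -0.2, -0.2, 0, 0, 0, 0],
    [-1.2, -0.3, -0.3, 0, 0, 0, 0],
    [-1.8, -0.5, -0.3, 0, 0, 0, 0],
    [-2.3, -0.6, -0.3, 0, 0, 0, 0],
    [-2.8, -0.8, -0.3, 0, 0, 0, 0],
    [-3.3, -0.9, -0.3, 0, 0, 0, 0],
    [-3.8, -1.0, -0.3, 0, 0, 0, 0],
    [-4.2, -1.1, -0.3, 0, 0, 0, 0]
  ]
}}

```text
clock: 18.08
tool_pos: [0.6654, 0.1003, 0.0212]
eef_rot: [0.018, 0.707, 0.202, 0.678]
contact_force: [2.1, -0.2, 0.0]
finger_gap: 0.0005
```

```bash
python3 pr.py pics/w21.png -.04 0
```

```text
[-0.15  0.86  1.14  0.3   1.29 -0.52] [0.6654 0.1003 0.0212] [ 2.1 -0.2  0. ] 18.0833
-0.1208 -0.0511 0.0212 F along uy -2.0
cm per 1cm of uy [-0.96547263 -0.26050451  0.        ]
-0.04 ([-1.06, -0.3, 0.23], [-0.001, 0.001, -0.001])
0.0 ([-4.93, -1.35, 0.23], [-0.001, 0.001, -0.001])
```

View pics/w21.png

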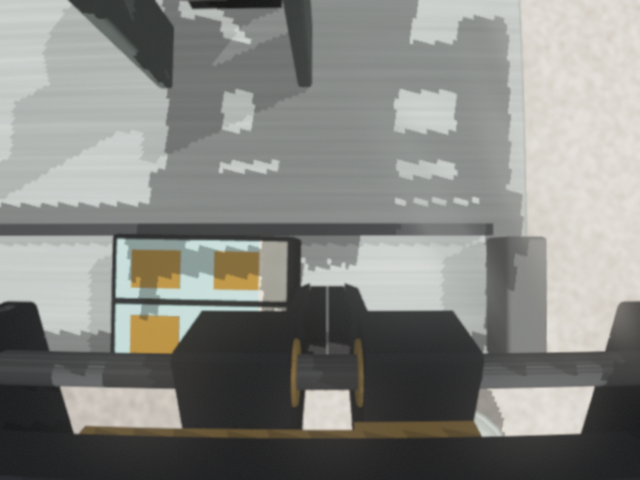

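Emit:
{"name": "carry_out", "arguments": {
  "plan": [
    [-0.5, -0.1, 0, 0, 0, 0, 0],
    [-1.0, -0.3, 0, 0, 0, 0, 0],
    [-1.4, -0.4, 0, 0, 0, 0, 0],
    [-1.9, -0.5, 0, 0, 0, 0, 0],
    [-2.4, -0.7, 0, 0, 0, 0, 0],
    [-2.9, -0.8, 0, 0, 0, 0, 0],
    [-3.4, -0.9, 0, 0, 0, 0, 0],
    [-3.9, -1.0, 0, 0, 0, 0, 0],
    [-4.3, -1.2, 0, 0, 0, 0, 0],
    [-4.8, -1.3, 0, 0, 0, 0, 0]
  ]
}}

```text
clock: 18.97
tool_pos: [0.6173, 0.0872, 0.0211]
eef_rot: [0.018, 0.707, 0.202, 0.678]
contact_force: [4.3, 0.5, 2.4]
finger_gap: 0.0006
```

```bash
python3 pr.py pics/w22.png .03
python3 - <<'E'
from rig import vision
import cv2
f=vision.grab_frame("side");cv2.imwrite("pics/d22.png",cv2.resize(f["pixels"][110:300,220:430,::-1],None,fx=3,fy=3))
E
```

```text
[-0.18  0.76  1.32  0.3   1.21 -0.57] [0.6173 0.0872 0.0211] [4.3 0.5 2.4] 18.9667
-0.121 -0.0012 0.0211 F along uy -4.3
cm per 1cm of uy [-0.96547263 -0.26050451  0.        ]
0.03 ([-3.01, -0.81, 0.24], [-0.001, 0.0, -0.001])
```

View pics/w22.png

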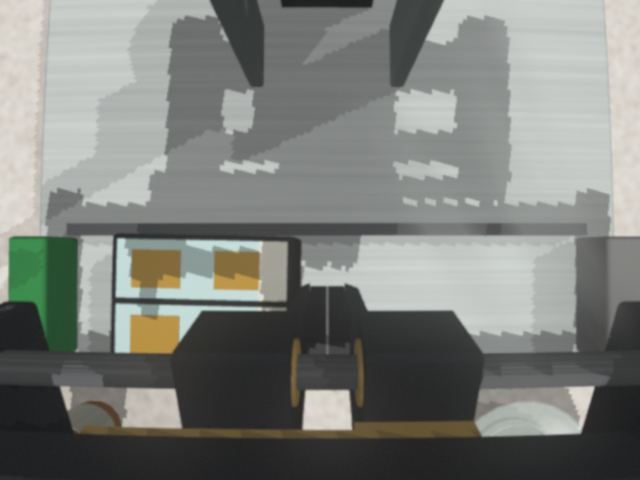

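View pics/d22.png

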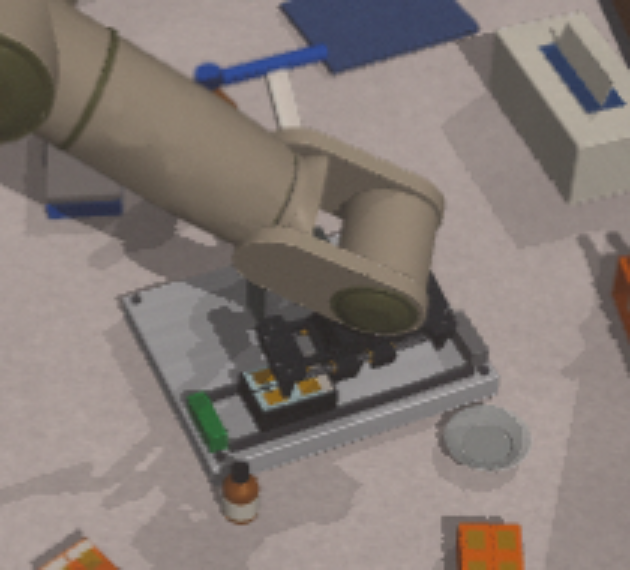

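Run:
```python
from h import *
from rig import bot,vision
st=bot.get_state();w=wristpose(vision.grab_frame("wrist"),st)
def pc(X): t=X-O; return (t@ux).round(4),(t@uy).round(4)
print("near",pc(plane(w,114,260,.062)),"far",pc(plane(w,290,270,.062)),"green top",pc(plane(w,52,260,.054)),"green base",pc(plane(w,78,260,.03)),"grey",pc(plane(w,577,260,.03)))
```

```text
near (np.float64(-0.1115), np.float64(0.0957)) far (np.float64(-0.1158), np.float64(0.0161)) green top (np.float64(-0.1119), np.float64(0.1316)) green base (np.float64(-0.1128), np.float64(0.136)) grey (np.float64(-0.1128), np.float64(-0.1369))
```

Emit:
{"name": "carry_out", "arguments": {
  "plan": [
    [-0.5, -0.1, 0, 0, 0, 0, 0],
    [-1.0, -0.3, 0, 0, 0, 0, 0],
    [-1.4, -0.4, 0, 0, 0, 0, 0],
    [-1.9, -0.5, 0, 0, 0, 0, 0],
    [-2.4, -0.6, 0, 0, 0, 0, 0],
    [-2.8, -0.8, 0, 0, 0, 0, 0],
    [-3.2, -0.9, 0, 0, 0, 0, 0],
    [-3.4, -0.9, 0, 0, 0, 0, 0]
  ]
}}

```text
clock: 19.78
tool_pos: [0.583, 0.0782, 0.0211]
eef_rot: [0.018, 0.707, 0.202, 0.678]
contact_force: [2.4, -0.2, -0.7]
finger_gap: 0.0006
```

Emit:
{"name": "carry_out", "arguments": {
  "plan": [
    [-0.15, -0.04, 0, 0, 0, 0, 0],
    [-0.3, -0.08, 0, 0, 0, 0, 0]
  ]
}}

```text
clock: 19.95
tool_pos: [0.5816, 0.0779, 0.0215]
eef_rot: [0.018, 0.706, 0.202, 0.679]
contact_force: [10.9, 5.6, 0.2]
finger_gap: 0.001
```

```bash
python3 pr.py pics/w23.png
```

```text
[-0.21  0.69  1.45  0.31  1.16 -0.62] [0.5816 0.0779 0.0215] [10.9  5.6  0.2] 19.95
-0.1206 0.0357 0.0215 F along uy -12.0
cm per 1cm of uy [-0.96547263 -0.26050451  0.        ]
```

View pics/w23.png

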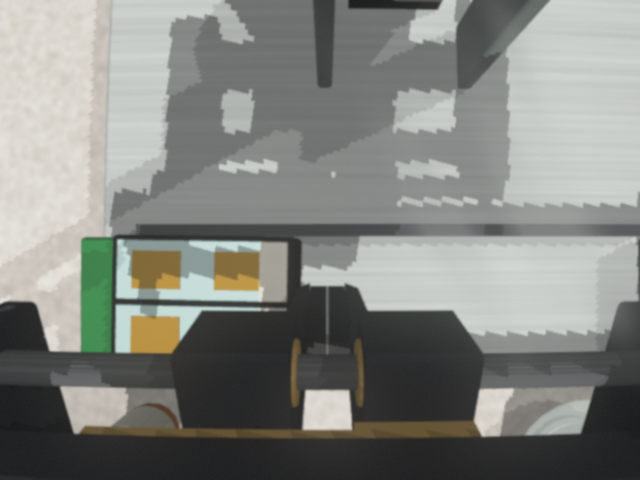

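Emit:
{"name": "carry_out", "arguments": {
  "plan": [
    [0.2, 0.1, 0, 0, 0, 0, 0],
    [0.6, 0.2, 0, 0, 0, 0, 0],
    [1.4, 0.4, 0, 0, 0, 0, 0],
    [2.4, 0.6, 0, 0, 0, 0, 0],
    [2.4, 0.4, 1.5, 0, 0, 0, 0],
    [2.6, -0.4, 4.0, 0, 0, 0, 0],
    [2.8, -1.4, 7.5, 0, 0, 0, 0],
    [3.0, -2.4, 11.0, 0, 0, 0, 0],
    [3.4, -4.0, 14.5, 0, 0, 0, 0],
    [4.0, -6.0, 17.0, 0, 0, 0, 0]
  ]
}}

```text
clock: 20.83
tool_pos: [0.6207, 0.0177, 0.1945]
eef_rot: [0.017, 0.706, 0.202, 0.678]
contact_force: [0.6, 0.1, 0.8]
finger_gap: 0.0002
```

Emit:
{"name": "carry_out", "arguments": {
  "plan": [
    [0, -3.5, 1, 0, 0, 0, 0],
    [0, -7, 2, 0, 0, 0, 0],
    [-1, -10.5, 3, 0, 0, 0, 0],
    [-2, -14, 3, 0, 0, 0, 0],
    [-4, -17, 3, 0, 0, 0, 0],
    [-6, -20, 3, 0, 0, 0, 0],
    [-8, -23, 3, 0, 0, 0, 0],
    [-10, -26, 3, 0, 0, 0, 0],
    [-10, -26, 3, 0, 0, 0, 0],
    [-10, -26, 3, 0, 0, 0, 0]
  ]
}}

```text
clock: 21.67
tool_pos: [0.5199, -0.2435, 0.2209]
eef_rot: [0.019, 0.707, 0.201, 0.678]
contact_force: [0.2, 0.6, 0.2]
finger_gap: 0.0006
```

```bash
python3 - <<'E'
from phi import *
st=bot.get_state();print(st["q"].round(2),st["tool_pos"],st["contact_force"].round(1),st["clock"])
for n,(x,y) in(("scene",(240,130)),("side",(220,110))):
    f=vision.grab_frame(n);cv2.imwrite(f"pics/{n}24.png",cv2.resize(f["pixels"][y:y+200,x:x+220,::-1],None,fx=3.6,fy=3,interpolation=2) if 0 else cv2.resize(f["pixels"][y:y+195,x:x+220,::-1],None,fx=3,fy=3,interpolation=2))
    print(n,proj(f,[G(-.16,.051,.062),G(-.16,.135,.062),G(-.10,.051,.062)]).round(1), (proj(f,[G(-.16,.051,.062),G(-.16,.135,.062),G(-.10,.051,.062)])-[x,y]).round(1)*3)
E
python3 phi.py scene side
```

```text
[-0.73  0.56  1.12  0.17  1.72 -0.99] [ 0.51987568 -0.24351505  0.22087191] [0.2 0.6 0.2] 21.6667
scene [[326.2 256.5]
 [297.  244.4]
 [337.3 241. ]] [[258.6 379.5]
 [171.  343.2]
 [291.9 333. ]]
side [[321.  242.9]
 [294.8 251.3]
 [313.  229.3]] [[303.  398.7]
 [224.4 423.9]
 [279.  357.9]]
scene [(np.float64(0.934), np.float64(4.0), np.int32(98), array([361., 167.])), (np.float64(1.506), np.float64(10.1), np.int32(503), array([395., 142.]))]
side [(np.float64(1.477), np.float64(1.5), np.int32(125), array([312., 130.])), (np.float64(-0.1), np.float64(247.3), np.int32(103), array([425., 469.]))]
```

View pics/scene24.png

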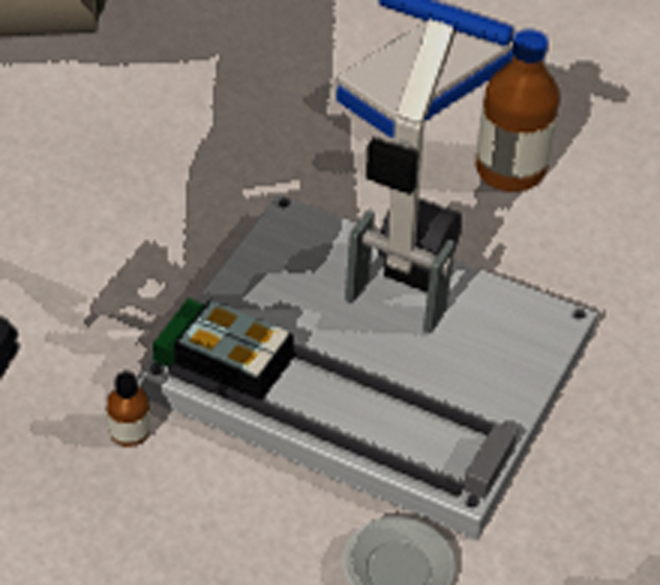

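View pics/side24.png

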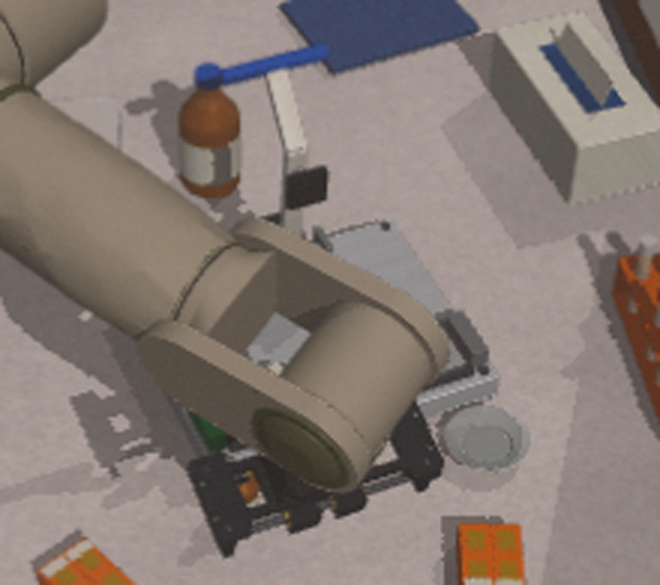

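```bash
python3 -c "
from rig import bot
print(bot.get_state()['qvel'].round(3)); print(bot.close_job())"
```

```text
[ 0.002 -0.001  0.001 -0.003 -0.002 -0.001]
the job is handed in; nothing more can be done
None
```

The press arm is up on its stop and the black carrier rests against the green stop. I handed the job in at about 22 s.

**Arm:**
- On the first try the closed fingers slipped off the handle at about 0.4 rad. The arm fell shut onto the carrier; the pictures showed the carrier had not moved.
- During that try I felt about 12 N from a jam, I think where the fingertips met the sloped part of the arm.
- On the second try I pushed beside the sloped part. It went smoothly at 1–3 N, I let go at about 1.1 rad, and the arm carried itself over.
- Before hand-in the two cameras read the arm at 1.48 and 1.51 rad.

**Carrier:**
- On the first pass the fingers went over the carrier without touching it. The real fingertips appear to end about 28 mm short of the stated TCP, so I backed off and went lower.
- I then pushed it along the track at 2–4 N until the force rose to 12 N against the green stop.
- The last scene picture shows it flush against the stop, with its far corner where the press geometry puts it.

**Other checks:**
- **Joint 3:** early on, while I was reaching out, it read 0.187 against a stated limit of 0.19. That may count as touching its range limit; I moved off it at once.
- **Bystanders:** the dropper, dish, reagent bottle and slide box looked undisturbed in the pictures. I did not measure them, and I did not look again at the beaker and jar at the end.
- **Robot:** it is standing clear, touching nothing.

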